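# Close and pin the chocolate mould, and hold it shut

## Robot

A 6-joint arm with a two-finger parallel gripper is mounted at the origin on the work surface. World frame = base frame: x ahead of the robot, y to its left, z up, the work surface at z = 0. Lengths are in m, angles in rad, forces in N, time in s.
With the tool pointing down it reaches from about 0.325 to 0.875 m from the base axis. Payload 4.4 kg.
Tool frame: the origin (TCP) lies midway between the tips of the shut fingers; the grasp point (between the pads) lies 19 mm behind it (grip_depth is the z of the grasp point in the tool frame, in m); z points along the fingers, x is the direction in which the jaws open and shut, and the axes are right-handed (so a half turn about z gives the same grasp; the last joint's range is limited). The gripper opens to 85 mm and grips with 20 to 120 N. Pads are 22 mm wide; open, the fingers measure 114 mm over their backs; the gripper's body (76 mm by 85 mm) begins 54 mm behind the grasp point. The pads swing forward as they close: fully open they stand 13 mm farther back than shut.
Start: joints at [1.026, 0.207, 1.542, -0, 1.393, -0.15], TCP at [0.221, 0.531, 0.209] pointing down, gripper open.
Joint ranges: [-2.73, 2.73], [-0.86, 2.22], [0.23, 2.46], [-1.11, 4.25], [0.08, 2.63], [-2.82, 2.82]. Speed limits (rad/s): [2.79, 2.79, 3.14, 3.14, 3.14, 3.14].

## Interface

Orientations are given as [roll, pitch, yaw] about the fixed x, y, z axes, in that order (R = Rz(yaw) Ry(pitch) Rx(roll)).
In Python, from workcell import observe, read_camera, finish_job, grip_depth gives the robot as it stands.
- The arm moves only by the tool move_arm, never from a script. Its argument "series" is a list of rows, each an object of numbers: "grip": the opening, from -1 (shut) to 1 (fully open), so that 0 is half open; "dx", "dy", "dz": the shift along the world's x, y, z in m; "turn": the turn about the world's z in degrees. A call has 1 to 12 rows; each row is the pose to reach, as a shift and turn from the pose commanded when the call began; what a row does not reach only later rows make up. A row lasts 1/12 s, in which the tool goes at most 41.7 mm and 7.16 degrees, less where a joint would pass 70% of its speed; a pose out of reach is approached as far as the arm can. A call with a gripper value outside its range is refused whole. The fingers move at their own pace and stop on an object; "newtons" is the grip in N (left out, the last holds). Time passes only in rows, so rows that repeat a pose let the fingers close. It gives the time, the measured TCP pose, the force and the opening at its end, in the units of the state.
- observe(): the state, without advancing time (a new reading comes with each control period).
- read_camera(name): name is "scene" or "top"; returns a dict with "image" (420x560x3 uint8, blue, green, red), "range_z" (420x560 float32, m along the optical axis (not along the pixel's ray), 0 where there is no reading), "K" (3x3 intrinsics, pixels), "pose" (4x4, takes a point from camera to world coordinates). Camera axes: x right, y up, looking along -z (the intrinsics and any distortion apply to the point x, -y, -z); pixel columns grow to the right and rows downward; lengths in m; the calibration is good to about 2 mm. A picture is of the moment at which its call begins.
- finish_job(): hands the job in, once; it reports no verdict.
The state is a dict: "time_s": time; "joint_positions": joint angles; "qd": joint speeds; "joint_efforts": joint torques, N m; "tool_pos": TCP position; "eef_rot": TCP orientation; "ft_force": force on the tool from outside, world axes, zero at the start; "wrist_torque": the same for the moment, N m; "width": finger opening in m.
Only numpy, scipy, OpenCV 4.12 (cv2) and the standard library are available. Lean on these libraries where they do the work, as an engineer would, in place of code of your own. Each camera call takes 0.05 s, during which the arm holds its last target.

## Task

Fold the raised upper half of the hinged chocolate mould down onto its lower half, then take the locking pin out of its wooden stand and push it down through the holes in the two front lugs until its collar sits on the upper lug. The seal between the halves is springy, so keep pressing the pin down until the halves are fully shut, and finish like that: still touching the pin and pressing it, not letting go. Leave the cake ring, the ramekin and the jar where they are.

Things in the scene. Friction and masses are not known exactly. Their poses are not given: they have to be found in the camera images.
- mould: fixed lower half of the mould: aluminium block 130 x 130 mm, 45 mm high, with four round cavities in its top face (the parting plane). Origin under the block's centre on the counter; z up; -x points to the front lug, +x to the hinge. The hinge axis runs along y at x = +75 mm, z = 45 mm. The front lug (40 mm long in x, 44 mm wide, 45 mm high) sticks out from x = -65 to -105 mm
- lower_hole (a point): centre of the mouth of the upright round hole in the lower half's front lug, at the lug's top (z = 45 mm), 160 mm from the hinge axis. Hole 14 mm across with a 2 mm chamfer, right through to the counter. Axes as mould
- upper_half: hinged aluminium plate, 130 x 130 x 10 mm, with a front lug and four domes (15.5 mm high, 46 mm across, at x -45 and -105, y +-30 mm) on its outer face. Origin mid hinge axis. -x runs from hinge to lug; z is the outward normal: inner face z = 1 mm, outer face 11 mm. Shut, its axes equal mould's; open, it is turned about +y with the lug raised, 55 to 85 degrees at the start
- upper_hole (a point): centre of the 14 mm round hole (2 mm chamfer) through the upper half's lug, on its outer face, 160 mm from the hinge axis, 20 mm from the lug's end. Shut, it is 11 mm straight above lower_hole. Axes as upper_half
- pin: loose steel locking pin, 70 g, upright in its stand at the start. Origin at the centre of its foot, z up along it. Shank 10 mm across and 38 mm long with a chamfered foot; then a collar 28 mm across, 5 mm thick; then a round grip 18 mm across and 30 mm tall; 73 mm in all. Seated and shut, its foot is 27 mm below lower_hole
- pin_grip (a point): centre of the pin's round grip (18 mm across, 30 mm tall), 58 mm above the pin's foot; 65 mm above the counter at the start
- stand: fixed wooden block 70 x 70 mm, 45 mm high, with a 14 mm hole in which the pin stands, its collar resting on the block's top. Origin under its centre on the counter
- cake_ring_c (a point): bystander: steel cake ring, 80 mm across, 45 mm high; its centre, half-way up
- ramekin_c (a point): bystander: white ceramic ramekin, 84 mm across, 45 mm high; its centre, half-way up
- jar_c (a point): bystander: amber glass jar, 68 mm across, 90 mm high; its centre, half-way up
- upper_end (a point): middle of the free end edge of the upper half's lug, on the outer face, 180 mm from the hinge axis; lug 44 mm wide, 10 mm thick, 40 mm long. The hinge is stiff: the half stays where left; 2 to 4 N at the lug swings it. Folded down but not pressed, the springy seal keeps it 0.08 rad (13 mm at the lug) ajar; some 7 N down on the lug shuts it; let go, it rises again
Not all that is in view belongs to the job. There is more than one size of the pin; the job needs the smallest.

How it is judged:
On the way, in this order (a step that is already met when the one before it is completed fails the run):
1. the upper half is folded down onto the lower half (z of upper_hole in the frame of lower_hole below 0.032 m), for 0.2 s.
2. the pin's foot has passed through the upper lug into the hole of the lower lug (z of pin in the frame of lower_hole below -0.004 m and horizontal distance between pin and lower_hole below 0.006 m and z of upper_hole in the frame of lower_hole below 0.032 m), for 0.2 s.
At the end, for the whole second after the job is handed in: through the last second: upper lug within 3 mm of fully shut; pin in both holes (foot 22 mm or more below the lower lug's top, within 6 mm of the hole's axis, tilt under 0.15 rad); its collar presses the upper lug with over 2 N; fingers press or grip the pin with over 2 N (z of upper_hole in the frame of lower_hole below 0.014 m and z of pin in the frame of lower_hole below -0.022 m and horizontal distance between pin and lower_hole below 0.006 m and angle between pin's own z axis and vertical below 0.15 rad and contact force between pin and upper_half above 2 N and contact force between the fingers and pin above 2 N); the arm keeps its last pose, push and grip.
It fails at once if the cake ring, ramekin or jar is moved by more than 30 mm (distance of any of cake_ring_c, ramekin_c, jar_c from where it was at the start of the episode above 0.03 m).
It also fails if it takes over 59 s, if anything falls off the work surface, if the arm or the gripper's body presses on something with over 40 N, if the wrist force passes 120 N, or if a joint passes its speed limit or range.

## Working session

There is one attempt and no reset: what is moved stays moved. The work goes in short steps, Python scripts to look and compute and a tool call to move; the robot and the scene stay as the last step left them, time stands still between calls to the robot, and variables do not carry over. Pictures are saved under pics/ and viewed, and the job is handed in when it is done.

Besides the shell and the picture viewer there is one more tool, called after "Emit:" as a command line: name --argument value ..., lists and objects as JSON in quotes. move_arm: Moves the arm, as the interface text tells. Its arguments: {"type":"object","properties":{"series":{"type":"array"},"newtons":{"type":"number"}},"required":["series"]}

```bash
mkdir -p pics; ls
python3 - <<'E'
from workcell import *
import cv2,numpy as np
s=observe();print(s, grip_depth)
for n in("scene","top"):
    d=read_camera(n);cv2.imwrite(f"pics/{n}0.png",d["image"]);np.savez(f"{n}0.npz",**d);print(n,d["K"],d["pose"].round(3))
E
```

```text
pics
{'time_s': 0.0, 'joint_positions': array([ 1.02643584e+00,  2.07454537e-01,  1.54300751e+00,  1.03498402e-05,
        1.39349155e+00, -1.50519106e-01]), 'qd': array([ 2.41077007e-04, -1.98121427e-04, -1.36169915e-03,  8.91077093e-04,
        2.34751388e-06, -2.18147510e-03]), 'joint_efforts': array([-8.63584755e-04, -3.83035862e+01, -2.91593564e+01, -1.65205633e-04,
        1.05984180e-02, -7.44540813e-06]), 'tool_pos': array([0.22023133, 0.53025209, 0.20788082]), 'eef_rot': array([-3.14122856e+00,  2.33272139e-03,  1.17695353e+00]), 'ft_force': array([-0.01158545, -1.03491812, -0.6169771 ]), 'wrist_torque': array([-0.05554794,  0.03713069, -0.00857089]), 'width': 0.08548178587593035} -0.0187
scene [[385.57502976   0.         280.41003294]
 [  0.         385.57502976 208.86891116]
 [  0.           0.           1.        ]] [[ 0.716 -0.405  0.568  1.198]
 [ 0.698  0.421 -0.579 -0.607]
 [-0.004  0.811  0.584  0.649]
 [ 0.     0.     0.     1.   ]]
top [[472.52651632   0.         277.87073751]
 [  0.         472.52651632 208.28775791]
 [  0.           0.           1.        ]] [[ 0.024  0.997 -0.072  0.503]
 [-1.     0.024  0.003 -0.014]
 [ 0.005  0.072  0.997  1.417]
 [ 0.     0.     0.     1.   ]]
```

View pics/scene0.png

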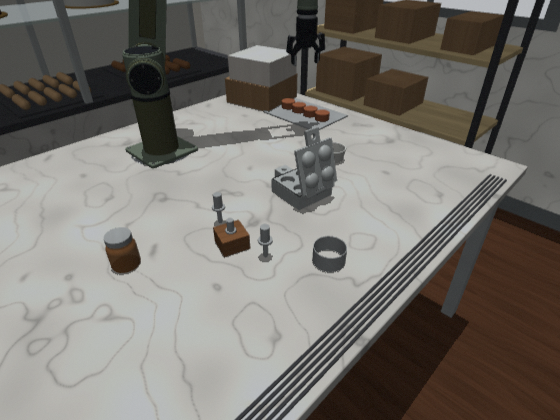

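View pics/top0.png

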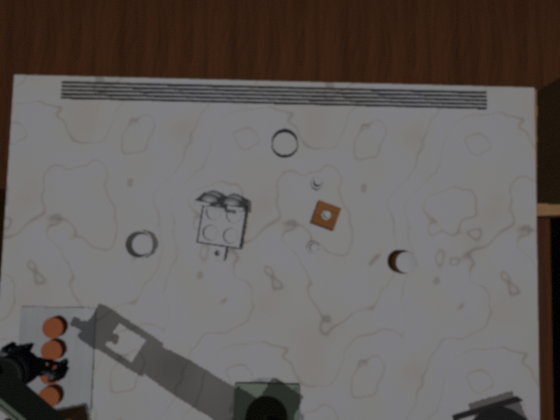

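```bash
cat > h.py <<'E'
import cv2,numpy as np
def load(n): return dict(np.load(n+".npz"))
def ray(d,u,v):
    K,P=d["K"],d["pose"];u=np.asarray(u,float);v=np.asarray(v,float)
    c=np.stack([(u-K[0,2])/K[0,0],-(v-K[1,2])/K[1,1],-np.ones_like(u)],-1)
    return P[:3,3],c@P[:3,:3].T
def onz(d,u,v,z):
    o,r=ray(d,u,v);return o+r*((z-o[2])/r[...,2])[...,None]
def cloud(d):
    h,w=d["range_z"].shape;u,v=np.meshgrid(np.arange(w),np.arange(h))
    o,r=ray(d,u,v);return o+r*d["range_z"][...,None]
def proj(d,p):
    P,K=d["pose"],d["K"];c=(np.asarray(p)-P[:3,3])@P[:3,:3];return np.stack([K[0,2]+K[0,0]*c[...,0]/-c[...,2],K[1,2]-K[1,1]*c[...,1]/-c[...,2]],-1)
def crop(d,x0,y0,w,h,s,fn): cv2.imwrite(fn,cv2.resize(d["image"][y0:y0+h,x0:x0+w],None,fx=s,fy=s,interpolation=cv2.INTER_CUBIC))
E
python3 - <<'E'
from h import *
s=load("scene0");t=load("top0")
crop(s,190,120,180,150,4,"pics/sc1.png");crop(t,180,170,180,100,4,"pics/tc1.png")
c=cloud(t)
for u,v in [(325,215),(222,228),(300,300),(335,215),(325,222),(316,184),(312,245)]: print(u,v,c[v,u].round(4))
E
```

```text
325 215 [ 0.5832 -0.1524  0.0837]
222 228 [0.5406 0.1416 0.0468]
300 300 [ 3.34e-01 -9.11e-02  1.00e-04]
335 215 [ 0.5862 -0.1855  0.0458]
325 222 [ 0.5652 -0.1569  0.0435]
316 184 [ 0.6691 -0.1243  0.0972]
312 245 [ 0.4978 -0.1162  0.0964]
```

View pics/sc1.png

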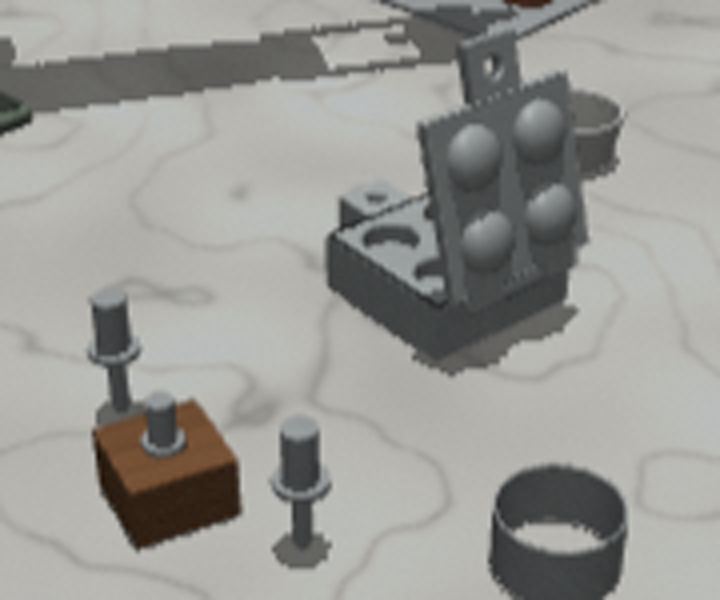

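View pics/tc1.png

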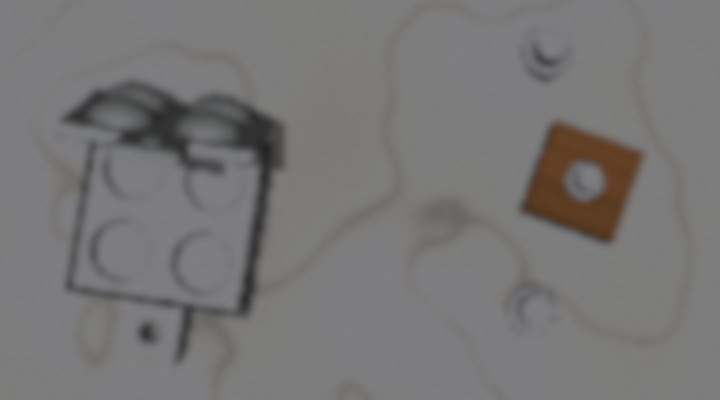

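Run:
```python
from h import *
t=load("top0");s=load("scene0");c=cloud(t);z=c[...,2];I=t["image"];hsv=cv2.cvtColor(I,cv2.COLOR_BGR2HSV)
u,v=np.meshgrid(np.arange(560),np.arange(420))
# mould top region
m=(abs(z-.045)<.006)&(u>185)&(u<260)&(v>195)&(v<275)
m=m.astype(np.uint8)
cs,_=cv2.findContours(m,cv2.RETR_EXTERNAL,cv2.CHAIN_APPROX_NONE);k=max(cs,key=cv2.contourArea)[:,0]
p=c[k[:,1],k[:,0]];print("mould extents",p.min(0),p.max(0))
cv2.imwrite("pics/m.png",cv2.resize(m[190:270,180:260]*255,None,fx=6,fy=6,interpolation=0))
# hole dark blob
g=cv2.cvtColor(I,cv2.COLOR_BGR2GRAY)
print(g[247:259,211:224])
w=np.clip(75-g[248:258,211:223].astype(float),0,None)
# stand
st=((hsv[...,0]<20)&(hsv[...,1]>120)&(u>300)&(u<350)&(v>190)&(v<240)).astype(np.uint8)
cs,_=cv2.findContours(st,cv2.RETR_EXTERNAL,cv2.CHAIN_APPROX_NONE);k=max(cs,key=cv2.contourArea);r=cv2.minAreaRect(k);print(r)
b=cv2.boxPoints(r);print(onz(t,b[:,0],b[:,1],.045), onz(t,*map(np.array,r[0]),.045))
# pin top
q=(z>.073)&(u>305)&(u<345)&(v>200)&(v<232);print("pin",q.sum(),u[q].mean(),v[q].mean(),onz(t,u[q].mean(),v[q].mean(),.080))
# scene stand pin
cs_=cloud(s);D=np.linalg.norm(cs_[...,:2]-[.58,-.153],axis=-1)
q=(D<.025)&(cs_[...,2]>.055);print(q.sum(),cs_[q].mean(0),cs_[q].max(0),cs_[q].min(0))
# upper half
q=(cs_[...,2]>.07)&(abs(cs_[...,1]-.15)<.12)&(abs(cs_[...,0]-.57)<.1);P=cs_[q];print(q.sum(),P.min(0),P.max(0))
np.save("uh.npy",P)
```

```text
mould extents [0.44806289 0.07372689 0.03931258] [0.60916458 0.21590978 0.05088352]
[[125 125 125 125 125 125 124 122 121 118 116 114 115]
 [125 126 126 125 125 124 124 125 125 126 125 125 125]
 [125 125 125 123 121 118 117 119 123 125 125 126 126]
 [126 124 124 119 111 100 100 109 118 122 125 126 125]
 [125 124 123 112  92  76  81  98 112 119 124 125 124]
 [125 125 120 101  76  58  70  93 107 118 124 125 123]
 [125 124 119 100  71  54  67  87 104 116 123 126 121]
 [125 125 120 108  84  65  70  85 102 116 123 126 120]
 [125 125 123 115 102  91  89  97 111 120 125 125 118]
 [126 125 125 122 118 113 113 115 120 125 126 123 118]
 [125 124 126 125 124 123 123 124 125 125 125 124 114]
 [125 126 126 125 125 125 125 124 126 125 125 122 110]]
((325.1240539550781, 214.90875244140625), (22.38416862487793, 22.12786293029785), 19.98310661315918)
[[ 0.56569573 -0.11555392  0.045     ]
 [ 0.6268809  -0.13647776  0.045     ]
 [ 0.60599111 -0.19815753  0.045     ]
 [ 0.54493071 -0.17705303  0.045     ]] [ 0.58582006 -0.15680785  0.045     ]
pin 38 326.4736842105263 215.07894736842104 [ 0.58331217 -0.15700273  0.08      ]
84 [ 0.58940219 -0.16341929  0.0721408 ] [ 0.59571456 -0.15326287  0.08263931] [ 0.57830454 -0.17066768  0.05515485]
1829 [0.57478501 0.06660495 0.07001747] [0.64579391 0.19988222 0.22261553]
```

View pics/m.png

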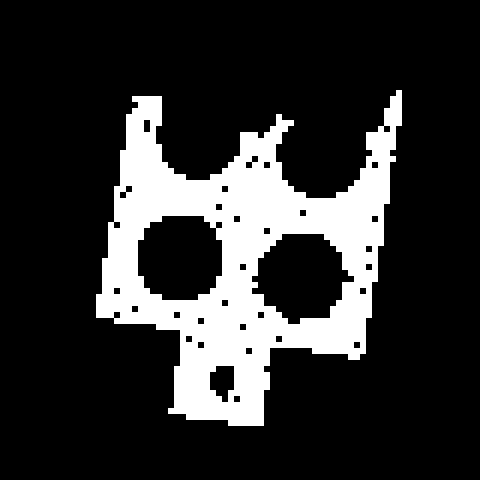

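Run:
```python
from h import *
t=load("top0");s=load("scene0");c=cloud(t);z=c[...,2]
u,v=np.meshgrid(np.arange(560),np.arange(420))
m=((abs(z-.045)<.006)&(u>185)&(u<260)&(v>195)&(v<275)).astype(np.uint8)
L=[];R=[];
for r in range(212,242):
    x=np.where(m[r])[0]; L.append((x.min()-.5,r));R.append((x.max()+.5,r))
F=[]
def dirn(a):
    a=np.array(a);w=onz(t,a[:,0],a[:,1],.045)[:,:2].astype(np.float32)
    l=cv2.fitLine(w,cv2.DIST_HUBER,0,.01,.01).ravel();return l
for n,a in(("L",L),("R",R)):
    l=dirn(a);print(n,l,np.degrees(np.arctan2(l[1],l[0])))
for a,b in((198,208),(226,240)):
    F+=[(x,np.where(m[:250 if a<210 else 255,x])[0].max()+.5) for x in range(a,b) if m[:,x].any()]
print(F); l=dirn(F);print("F",l,np.degrees(np.arctan2(l[1],l[0])))
E0=[(x,np.where(m[:,x])[0].max()+.5) for x in range(211,224)];l=dirn(E0);print("lug end",l)
LL=[(np.where(m[r])[0].min()-.5,r) for r in range(247,258)];RR=[(np.where(m[r])[0].max()+.5,r) for r in range(250,260)]
print("lugside",dirn(LL),dirn(RR))
g=cv2.cvtColor(t["image"],cv2.COLOR_BGR2GRAY).astype(float)
w=np.clip(115-g[248:258,212:221],0,None);uu,vv=u[248:258,212:221],v[248:258,212:221]
a=np.array((w*uu).sum()/w.sum());b=np.array((w*vv).sum()/w.sum());print(a,b,onz(t,a,b,.045))
# scene: lower hole at crop (375,196)/4
gs=cv2.cvtColor(s["image"],cv2.COLOR_BGR2GRAY);print(gs[164:174,278:292]);print(onz(s,np.array(283.9),np.array(169.),.045))
# upper plane
P=np.load("uh.npy")
```

```text
L [ 0.9909326  -0.13436015  0.5550143   0.20982838] -7.7216215
R [ 0.9933429  -0.11519527  0.5465056   0.0795586 ] -6.6148877
[(198, np.float64(242.5)), (199, np.float64(243.5)), (200, np.float64(243.5)), (201, np.float64(243.5)), (202, np.float64(243.5)), (203, np.float64(243.5)), (204, np.float64(243.5)), (205, np.float64(243.5)), (206, np.float64(244.5)), (207, np.float64(244.5)), (226, np.float64(247.5)), (227, np.float64(247.5)), (228, np.float64(247.5)), (229, np.float64(247.5)), (230, np.float64(247.5)), (231, np.float64(247.5)), (232, np.float64(248.5)), (233, np.float64(248.5)), (234, np.float64(248.5)), (235, np.float64(248.5)), (236, np.float64(248.5)), (237, np.float64(248.5)), (238, np.float64(249.5)), (239, np.float64(249.5))]
F [0.128325   0.9917322  0.48764595 0.14585012] 82.62718
lug end [0.08464182 0.99641144 0.44804615 0.15206276]
lugside [ 0.9958002  -0.09155329  0.4710358   0.17737424] [ 0.99687344 -0.07901455  0.46428692  0.13381925]
216.4191176470588 252.7732843137255 [0.46874149 0.15557494 0.045     ]
[[181 179 180 180 180 177 176 174 179 180 178 178 179 179]
 [177 178 176 175 176 172 168 168 169 175 178 180 179 179]
 [172 168 167 169 168 166 164 164 163 168 174 178 180 180]
 [165 162 165 167 162 158 160 163 163 164 166 171 176 181]
 [162 164 164 140 127 128 133 138 144 164 164 166 168 171]
 [163 163 163 134  81  86  90  96 122 164 164 167 162 161]
 [165 163 165 158 118 119 108 123 150 163 165 163 124 102]
 [129 152 164 166 156 156 151 156 161 125 124 108  93 133]
 [ 79 104 139 167 167 163 163 123 101  77 115 131 140 164]
 [ 67  70  94 129 126 124 106  94 131 136 150 161 160 161]]
[0.46893793 0.15253971 0.045     ]
```

Run:
```python
from h import *
P=np.load("uh.npy")
a=np.radians(-7.3);ex=np.array([np.cos(a),np.sin(a)]);ey=np.array([-ex[1],ex[0]])
H=np.array([.4687,.1552])+.16*ex;print("hinge",H)
q=P.copy();x=(P[:,:2]-H)@ex;y=(P[:,:2]-H)@ey;z=P[:,2]-.045
m=(abs(y)<.03)&(z>.14)
print(np.c_[x,y,z][m][::8].round(3))
k=abs(y)<.004
i=np.argsort(z[k]);print(np.c_[x,z][k][i][::6].round(3))
```

```text
hinge [0.62740311 0.13486966]
[[-0.049  0.012  0.174]
 [-0.042  0.007  0.175]
 [-0.039 -0.008  0.178]
 [-0.051 -0.018  0.174]
 [-0.038 -0.001  0.173]
 [-0.04  -0.024  0.176]
 [-0.04   0.005  0.168]
 [-0.04  -0.017  0.171]
 [-0.037  0.009  0.165]
 [-0.037 -0.016  0.169]
 [-0.036  0.013  0.161]
 [-0.038 -0.015  0.166]
 [-0.033  0.014  0.159]
 [-0.041  0.003  0.156]
 [-0.038 -0.025  0.163]
 [-0.033  0.006  0.156]
 [-0.034 -0.018  0.159]
 [-0.03   0.015  0.151]
 [-0.041 -0.     0.148]
 [-0.041 -0.026  0.153]
 [-0.031 -0.006  0.151]
 [-0.037 -0.026  0.152]
 [-0.034  0.001  0.145]
 [-0.032 -0.023  0.15 ]
 [-0.031  0.006  0.141]
 [-0.033 -0.011  0.143]
 [-0.031 -0.02   0.144]]
[[ 0.003  0.026]
 [-0.001  0.031]
 [ 0.001  0.038]
 [-0.003  0.044]
 [-0.003  0.05 ]
 [-0.004  0.057]
 [-0.008  0.064]
 [-0.011  0.069]
 [-0.011  0.078]
 [-0.013  0.083]
 [-0.015  0.093]
 [-0.017  0.099]
 [-0.019  0.107]
 [-0.019  0.113]
 [-0.021  0.12 ]
 [-0.028  0.126]
 [-0.028  0.131]
 [-0.028  0.138]
 [-0.033  0.145]
 [-0.032  0.149]
 [-0.042  0.159]
 [-0.039  0.171]
 [-0.039  0.176]]
```

Emit:
move_arm --series '[{"dx": 0.02, "dy": -0.02, "dz": 0.03, "turn": 2, "grip": -1}, {"dx": 0.04, "dy": -0.04, "dz": 0.05, "turn": 4, "grip": -1}, {"dx": 0.06, "dy": -0.06, "dz": 0.07, "turn": 6, "grip": -1}, {"dx": 0.08, "dy": -0.08, "dz": 0.09, "turn": 8, "grip": -1}, {"dx": 0.105, "dy": -0.105, "dz": 0.1, "turn": 10, "grip": -1}, {"dx": 0.13, "dy": -0.13, "dz": 0.1, "turn": 12, "grip": -1}, {"dx": 0.155, "dy": -0.155, "dz": 0.1, "turn": 14, "grip": -1}, {"dx": 0.18, "dy": -0.18, "dz": 0.1, "turn": 15.3, "grip": -1}, {"dx": 0.205, "dy": -0.2, "dz": 0.1, "turn": 15.3, "grip": -1}, {"dx": 0.23, "dy": -0.225, "dz": 0.1, "turn": 15.3, "grip": -1}, {"dx": 0.255, "dy": -0.25, "dz": 0.1, "turn": 15.3, "grip": -1}, {"dx": 0.28, "dy": -0.27, "dz": 0.1, "turn": 15.3, "grip": -1}]'

```text
time_s: 1.1
tool_pos: [0.5013, 0.259, 0.3086]
eef_rot: [-3.141, 0.001, 1.443]
ft_force: [-0.0, 0.4, -0.1]
width: 0.0001
```

Emit:
move_arm --series '[{"dx": 0.026, "dy": -0.025, "dz": 0, "grip": -1}, {"dx": 0.052, "dy": -0.05, "grip": -1}, {"dx": 0.078, "dy": -0.075, "grip": -1}, {"dx": 0.104, "dy": -0.1, "grip": -1}, {"dx": 0.128, "dy": -0.124, "grip": -1}, {"dx": 0.128, "dy": -0.124, "dz": -0.02, "grip": -1}, {"dx": 0.128, "dy": -0.124, "dz": -0.05, "grip": -1}, {"dx": 0.128, "dy": -0.124, "dz": -0.08, "grip": -1}, {"dx": 0.128, "dy": -0.124, "dz": -0.1, "grip": -1}, {"dx": 0.128, "dy": -0.124, "dz": -0.108, "grip": -1}, {"dx": 0.128, "dy": -0.124, "dz": -0.108, "grip": -1}]'

```text
schema error: expected keys grip, dx, dy, dz, turn
```

Emit:
move_arm --series '[{"dx": 0.026, "dy": -0.025, "dz": 0, "turn": 0, "grip": -1}, {"dx": 0.052, "dy": -0.05, "dz": 0, "turn": 0, "grip": -1}, {"dx": 0.078, "dy": -0.075, "dz": 0, "turn": 0, "grip": -1}, {"dx": 0.104, "dy": -0.1, "dz": 0, "turn": 0, "grip": -1}, {"dx": 0.128, "dy": -0.124, "dz": 0, "turn": 0, "grip": -1}, {"dx": 0.128, "dy": -0.124, "dz": -0.02, "turn": 0, "grip": -1}, {"dx": 0.128, "dy": -0.124, "dz": -0.05, "turn": 0, "grip": -1}, {"dx": 0.128, "dy": -0.124, "dz": -0.08, "turn": 0, "grip": -1}, {"dx": 0.128, "dy": -0.124, "dz": -0.1, "turn": 0, "grip": -1}, {"dx": 0.128, "dy": -0.124, "dz": -0.108, "turn": 0, "grip": -1}, {"dx": 0.128, "dy": -0.124, "dz": -0.108, "turn": 0, "grip": -1}]'

```text
time_s: 2.02
tool_pos: [0.6263, 0.1367, 0.1973]
eef_rot: [-3.135, 0.002, 1.444]
ft_force: [-0.9, -0.8, -1.4]
width: 0.0001
```

Run:
```python
from workcell import *
from h import *
s=observe();print(s["tool_pos"],s["time_s"])
d=read_camera("scene");crop(d,190,70,180,150,4,"pics/sc2.png")
H=np.array([.6274,.1349]);a=np.radians(-7.3);e=np.array([np.cos(a),np.sin(a)])
# planned contact path: tip centre at TCP, front edge half-thickness 11mm
for th,r in [(74,.155),(65,.158),(55,.16),(45,.162),(35,.164),(25,.165),(15,.163),(8,.16),(4.6,.16)]:
    t=np.radians(th)
    # outer-face point at radius r
    X=-r*np.cos(t)+.011*np.sin(t);Z=.045+r*np.sin(t)+.011*np.cos(t)
    # lowest front edge of finger touches: TCP x = X+.011
    p=H+e*(X+.011);print(th,p.round(3),round(Z,3))
```

```text
[0.62632848 0.13672781 0.1972615 ] 2.0167
74 [0.606 0.138] 0.197
65 [0.582 0.141] 0.193
55 [0.556 0.144] 0.182
45 [0.532 0.147] 0.167
35 [0.511 0.15 ] 0.148
25 [0.495 0.152] 0.125
15 [0.485 0.153] 0.098
8 [0.483 0.153] 0.078
4.6 [0.481 0.154] 0.069
```

View pics/sc2.png

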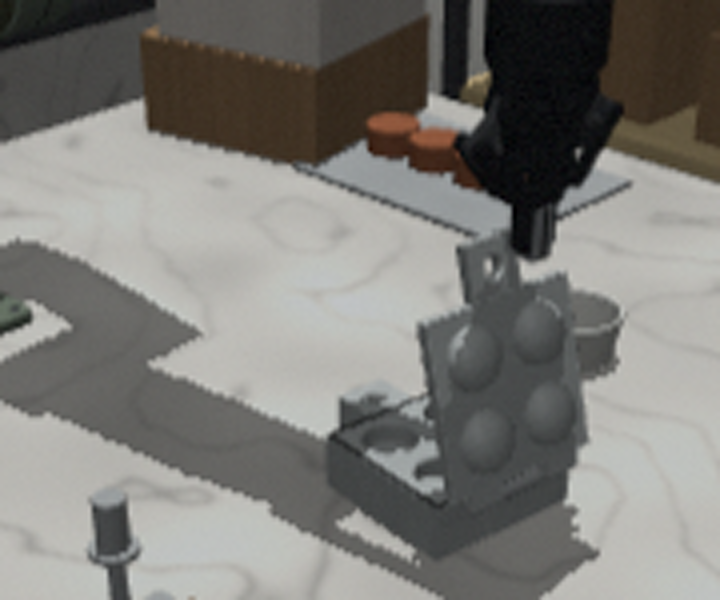

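Emit:
move_arm --series '[{"dx": -0.015, "dy": 0.001, "dz": 0, "turn": 0, "grip": -1}, {"dx": -0.03, "dy": 0.003, "dz": -0.002, "turn": 0, "grip": -1}, {"dx": -0.044, "dy": 0.004, "dz": -0.004, "turn": 0, "grip": -1}, {"dx": -0.057, "dy": 0.006, "dz": -0.009, "turn": 0, "grip": -1}, {"dx": -0.07, "dy": 0.007, "dz": -0.015, "turn": 0, "grip": -1}, {"dx": -0.082, "dy": 0.009, "dz": -0.022, "turn": 0, "grip": -1}, {"dx": -0.094, "dy": 0.01, "dz": -0.03, "turn": 0, "grip": -1}, {"dx": -0.105, "dy": 0.012, "dz": -0.039, "turn": 0, "grip": -1}, {"dx": -0.115, "dy": 0.013, "dz": -0.049, "turn": 0, "grip": -1}, {"dx": -0.115, "dy": 0.013, "dz": -0.049, "turn": 0, "grip": -1}]'

```text
time_s: 2.9
tool_pos: [0.5061, 0.1522, 0.1593]
eef_rot: [-3.128, -0.001, 1.446]
ft_force: [-32.7, 1.9, 39.8]
width: -0.0002
```

Run:
```python
from workcell import *
from h import *
s=observe();print(s["tool_pos"],s["time_s"])
d=read_camera("scene");crop(d,190,70,180,150,4,"pics/sc3.png")
```

```text
[0.50613042 0.15221266 0.1592949 ] 2.9
```

View pics/sc3.png

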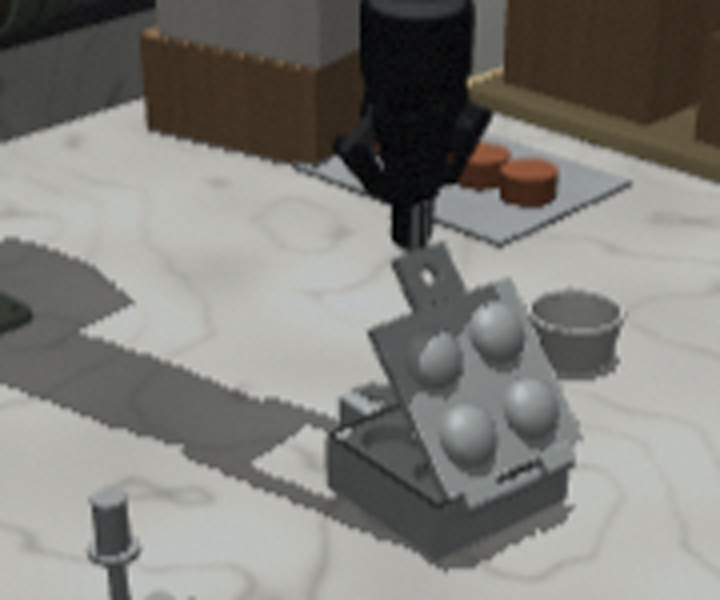

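Emit:
move_arm --series '[{"dx": -0.01, "dy": 0, "dz": 0.02, "turn": 0, "grip": -1}, {"dx": -0.01, "dy": 0, "dz": 0.05, "turn": 0, "grip": -1}, {"dx": 0, "dy": 0, "dz": 0.08, "turn": 0, "grip": -1}, {"dx": 0.03, "dy": 0, "dz": 0.08, "turn": 0, "grip": -1}, {"dx": 0.06, "dy": -0.005, "dz": 0.08, "turn": 0, "grip": -1}, {"dx": 0.06, "dy": -0.005, "dz": 0.08, "turn": 0, "grip": -1}]'

```text
time_s: 3.45
tool_pos: [0.5799, 0.1443, 0.2359]
eef_rot: [3.131, -0.001, 1.443]
ft_force: [-1.1, 0.3, -0.8]
width: -0.0001
```

```bash
cat > ang.py <<'E'
from workcell import *
from h import *
def hf(P):
    H=np.array([.6274,.1349]);a=np.radians(-7.3);e=np.array([np.cos(a),np.sin(a)]);n=np.array([-e[1],e[0]])
    return np.stack([(P[...,:2]-H)@e,(P[...,:2]-H)@n,P[...,2]-.045],-1)
E
python3 - <<'E'
from ang import *
s=observe();print(s["tool_pos"],s["time_s"],s["ft_force"],hf(s["tool_pos"]))
d=read_camera("scene");crop(d,190,50,180,150,4,"pics/sc4.png")
q=hf(cloud(d));k=(abs(q[...,1]+.003)<.006)&(q[...,2]>.01)&(q[...,0]<.03)&(q[...,0]>-.2)&(q[...,2]<.17)
p=q[k];i=np.argsort(p[:,2]);print(p[i][::8].round(3))
E
```

```text
[0.57986259 0.14425826 0.23592125] 3.45 [-1.13053769  0.2707005  -0.76740406] [-0.0483412   0.00324209  0.19092125]
[[-0.002 -0.009  0.017]
 [-0.001 -0.003  0.022]
 [-0.01  -0.003  0.028]
 [-0.013 -0.004  0.033]
 [-0.018  0.     0.039]
 [-0.024 -0.002  0.044]
 [-0.026 -0.     0.049]
 [-0.036  0.     0.054]
 [-0.035 -0.004  0.06 ]
 [-0.04  -0.004  0.064]
 [-0.045 -0.007  0.069]
 [-0.051 -0.002  0.074]
 [-0.053 -0.     0.079]
 [-0.059 -0.007  0.085]
 [-0.069  0.002  0.091]
 [-0.07  -0.005  0.096]
 [-0.075  0.003  0.101]
 [-0.076 -0.004  0.106]
 [-0.082  0.001  0.111]
 [-0.088 -0.001  0.116]
 [-0.09  -0.     0.121]
 [-0.098  0.003  0.13 ]
 [-0.107 -0.008  0.136]
 [-0.109 -0.007  0.141]]
```

View pics/sc4.png

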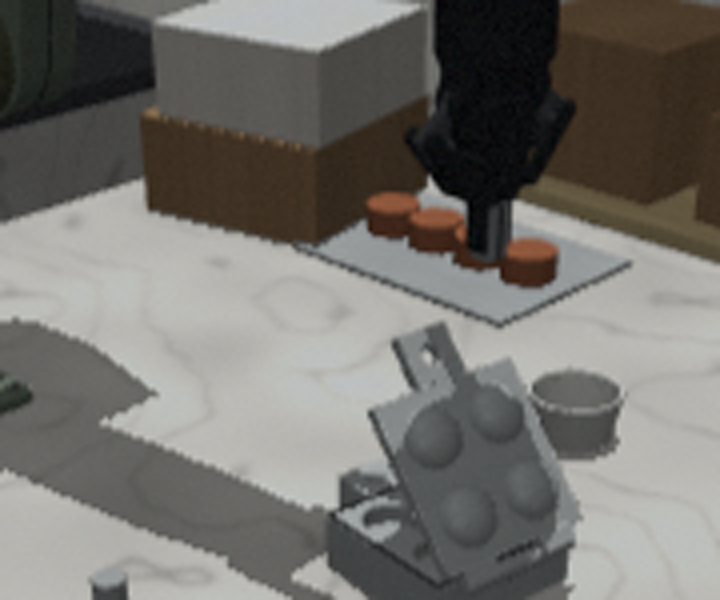

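Run:
```python
from ang import *
s=observe();c=s["tool_pos"];print(c)
a=np.radians(-7.3);e=np.array([np.cos(a),np.sin(a)]);H=np.array([.6274,.1349])
for th,off in [(49,.02),(49,0),(42,0),(35,0),(28,0),(21,0),(14,0),(8,0),(4.6,0)]:
    t=np.radians(th);r=.148
    X=-r*np.cos(t)+(.011+off)*np.sin(t)+.010;Z=.045+r*np.sin(t)+(.011+off)*np.cos(t)
    p=np.r_[H+e*X,Z];print(th,p.round(3),(p-c).round(3))
```

```text
[0.57700309 0.14468523 0.23485736]
49 [0.564 0.143 0.177] [-0.013 -0.002 -0.058]
49 [0.549 0.145 0.164] [-0.028  0.    -0.071]
42 [0.536 0.147 0.152] [-0.041  0.002 -0.083]
35 [0.523 0.148 0.139] [-0.054  0.004 -0.096]
28 [0.513 0.15  0.124] [-0.064  0.005 -0.111]
21 [0.504 0.151 0.108] [-0.073  0.006 -0.127]
14 [0.498 0.152 0.091] [-0.079  0.007 -0.143]
8 [0.493 0.152 0.076] [-0.084  0.007 -0.158]
4.6 [0.492 0.152 0.068] [-0.085  0.008 -0.167]
```

Emit:
move_arm --series '[{"dx": -0.003, "dy": -0.001, "dz": -0.03, "turn": 0, "grip": -1}, {"dx": -0.013, "dy": -0.002, "dz": -0.056, "turn": 0, "grip": -1}, {"dx": -0.02, "dy": -0.001, "dz": -0.062, "turn": 0, "grip": -1}, {"dx": -0.028, "dy": 0, "dz": -0.069, "turn": 0, "grip": -1}, {"dx": -0.035, "dy": 0.001, "dz": -0.076, "turn": 0, "grip": -1}, {"dx": -0.041, "dy": 0.002, "dz": -0.083, "turn": 0, "grip": -1}, {"dx": -0.048, "dy": 0.003, "dz": -0.089, "turn": 0, "grip": -1}, {"dx": -0.054, "dy": 0.004, "dz": -0.096, "turn": 0, "grip": -1}, {"dx": -0.059, "dy": 0.004, "dz": -0.103, "turn": 0, "grip": -1}, {"dx": -0.059, "dy": 0.004, "dz": -0.103, "turn": 0, "grip": -1}]'

```text
time_s: 4.33
tool_pos: [0.5125, 0.1491, 0.1275]
eef_rot: [-3.138, 0.0, 1.444]
ft_force: [-0.2, 0.9, -0.3]
width: 0.0001
```

```bash
cat > look.py <<'E'
from ang import *
import sys
s=observe();print(s["tool_pos"],s["time_s"],s["ft_force"],hf(s["tool_pos"]))
d=read_camera("scene");crop(d,190,70,180,150,4,sys.argv[1])
q=hf(cloud(d));k=(abs(q[...,1]+.003)<.006)&(q[...,2]>.01)&(q[...,0]<.03)&(q[...,0]>-.2)&(q[...,2]<.17)
p=q[k];i=np.argsort(p[:,2]);print(p[i][::10].round(3))
E
python3 look.py pics/sc5.png
```

```text
[0.51249628 0.14914085 0.12747159] 4.3333 [-0.20317064  0.86837799 -0.30493035] [-0.11578187 -0.00047478  0.08247159]
[[-0.001 -0.006  0.016]
 [-0.013 -0.007  0.021]
 [-0.017 -0.007  0.026]
 [-0.016 -0.008  0.03 ]
 [-0.033 -0.005  0.037]
 [-0.037 -0.006  0.043]
 [-0.05   0.002  0.047]
 [-0.058 -0.006  0.053]
 [-0.062 -0.003  0.057]
 [-0.068 -0.006  0.062]
 [-0.075 -0.004  0.068]
 [-0.084 -0.003  0.074]
 [-0.089  0.     0.08 ]
 [-0.103 -0.007  0.087]
 [-0.109 -0.006  0.091]
 [-0.116 -0.007  0.098]
 [-0.129 -0.008  0.106]
 [-0.109 -0.006  0.113]
 [-0.106 -0.005  0.12 ]
 [-0.107  0.003  0.13 ]
 [-0.104  0.     0.137]
 [-0.107 -0.004  0.144]
 [-0.106 -0.005  0.153]
 [-0.105 -0.007  0.16 ]]
```

View pics/sc5.png

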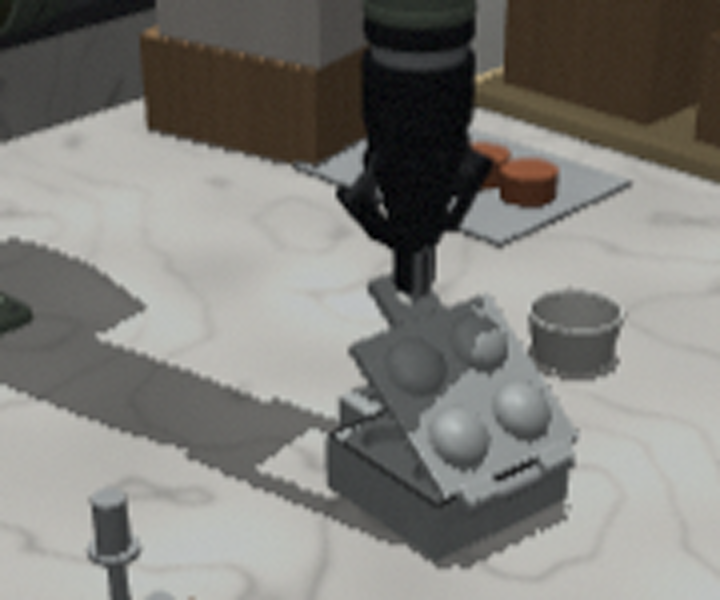

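Emit:
move_arm --series '[{"dx": -0.006, "dy": 0.001, "dz": -0.009, "turn": 0, "grip": -1}, {"dx": -0.009, "dy": 0.002, "dz": -0.018, "turn": 0, "grip": -1}, {"dx": -0.012, "dy": 0.002, "dz": -0.027, "turn": 0, "grip": -1}, {"dx": -0.015, "dy": 0.003, "dz": -0.036, "turn": 0, "grip": -1}, {"dx": -0.017, "dy": 0.003, "dz": -0.044, "turn": 0, "grip": -1}, {"dx": -0.019, "dy": 0.003, "dz": -0.052, "turn": 0, "grip": -1}, {"dx": -0.02, "dy": 0.003, "dz": -0.06, "turn": 0, "grip": -1}, {"dx": -0.02, "dy": 0.003, "dz": -0.06, "turn": 0, "grip": -1}]'

```text
time_s: 5.05
tool_pos: [0.4928, 0.1517, 0.0668]
eef_rot: [-3.138, 0.001, 1.444]
ft_force: [0.2, -0.4, 0.3]
width: 0.0001
```

```bash
python3 look.py pics/sc6.png
```

```text
[0.49284318 0.15170381 0.06676586] 5.05 [ 0.23625722 -0.43429275  0.32651412] [-0.13560133 -0.00042981  0.02176586]
[[-0.007  0.     0.011]
 [-0.016 -0.004  0.015]
 [-0.038 -0.003  0.018]
 [-0.039 -0.003  0.021]
 [-0.044  0.002  0.023]
 [-0.072 -0.004  0.026]
 [-0.067 -0.005  0.029]
 [-0.081 -0.008  0.03 ]
 [-0.096 -0.008  0.034]
 [-0.105 -0.     0.037]
 [-0.163  0.     0.04 ]
 [-0.138 -0.004  0.041]
 [-0.127 -0.005  0.05 ]
 [-0.163 -0.007  0.052]
 [-0.127 -0.001  0.062]
 [-0.127 -0.002  0.069]
 [-0.133 -0.009  0.079]
 [-0.131  0.001  0.089]
 [-0.126 -0.007  0.1  ]
 [-0.123 -0.006  0.114]
 [-0.128  0.002  0.128]
 [-0.123 -0.002  0.15 ]
 [-0.129  0.002  0.159]]
```

View pics/sc6.png

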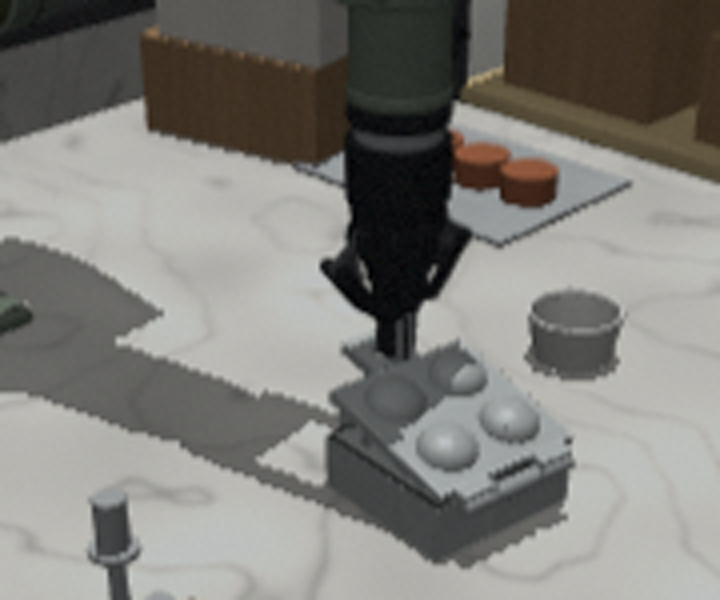

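Run:
```python
from ang import *
d=load("scene0");
for p,o in (((.5775,.1446,.2350),(190,50)),((.4928,.1517,.0668),(190,70)),((.6263,.1367,.1973),(190,70))): print((proj(d,np.array(p))-o)*4)
s=read_camera("scene");t=read_camera("top")
c=cloud(s);
q=hf(c);k=(abs(q[...,1])<.06)&(q[...,0]<-.1)&(q[...,0]>-.2)&(q[...,2]>.0)
v,u=np.where(k);print(u.min(),u.max(),v.min(),v.max())
ss=observe();print(ss["tool_pos"],ss["ft_force"],ss["time_s"])
crop(t,190,160,100,110,6,"pics/tc6.png");crop(s,250,120,90,90,7,"pics/sc7.png");print((proj(s,ss["tool_pos"])-(250,120))*7,(proj(t,ss["tool_pos"])-(190,160))*6)
```

```text
[484.90559888 288.57506534]
[397.35523174 382.37210678]
[530.91443885 286.32112448]
256 315 11 182
[0.49492281 0.1519189  0.06902048] [0.95861582 0.970423   0.06511548] 5.2
[279.30892375 316.17267392] [161.74061949 502.46610588]
```

View pics/sc7.png

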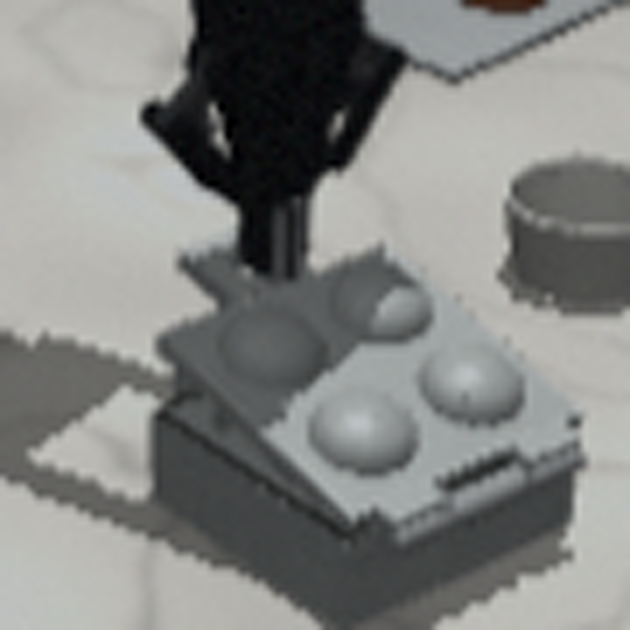

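View pics/tc6.png

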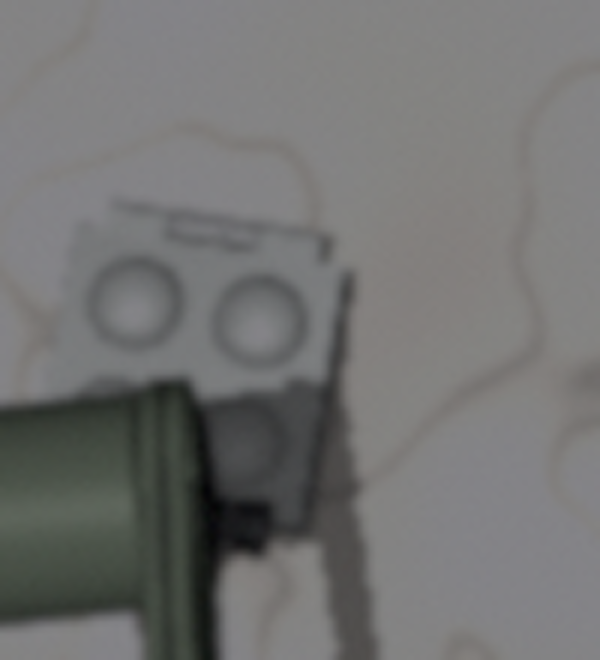

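Emit:
move_arm --series '[{"dx": -0.003, "dy": 0, "dz": -0.005, "turn": 0, "grip": -1}, {"dx": -0.005, "dy": 0.001, "dz": -0.01, "turn": 0, "grip": -1}, {"dx": -0.006, "dy": 0.001, "dz": -0.015, "turn": 0, "grip": -1}, {"dx": -0.006, "dy": 0.001, "dz": -0.02, "turn": 0, "grip": -1}, {"dx": -0.006, "dy": 0.001, "dz": -0.02, "turn": 0, "grip": -1}]'

```text
time_s: 5.62
tool_pos: [0.4873, 0.1529, 0.0477]
eef_rot: [-3.139, 0.001, 1.444]
ft_force: [0.3, -0.2, -0.3]
width: -0.0001
```

```bash
python3 look.py pics/sc8.png
```

```text
[0.4873434  0.15290248 0.047737  ] 5.6167 [ 0.31340448 -0.18814885 -0.25478148] [-1.41208845e-01  6.03221302e-05  2.73700295e-03]
[[-0.01  -0.001  0.01 ]
 [-0.022  0.002  0.013]
 [-0.028 -0.008  0.014]
 [-0.033 -0.     0.016]
 [-0.062 -0.005  0.017]
 [-0.065 -0.003  0.019]
 [-0.103  0.002  0.02 ]
 [-0.108  0.003  0.021]
 [-0.101 -0.003  0.023]
 [-0.125  0.001  0.025]
 [-0.168 -0.007  0.026]
 [-0.132 -0.009  0.032]
 [-0.134 -0.003  0.043]
 [-0.137 -0.009  0.053]
 [-0.131 -0.006  0.065]
 [-0.13   0.001  0.08 ]
 [-0.133  0.003  0.091]
 [-0.133  0.003  0.104]
 [-0.124 -0.009  0.121]
 [-0.13  -0.004  0.135]
 [-0.108 -0.     0.158]
 [-0.108 -0.001  0.167]]
```

View pics/sc8.png

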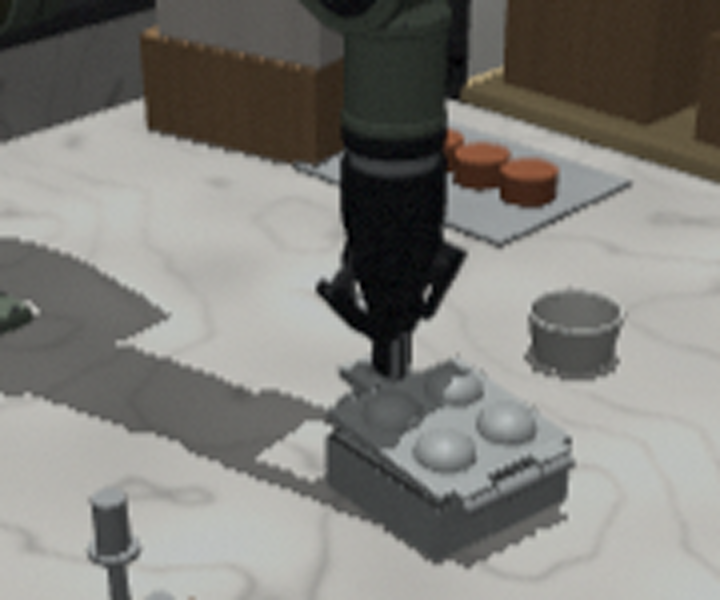

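Emit:
move_arm --series '[{"dx": 0, "dy": 0, "dz": -0.004, "turn": 0, "grip": -1}, {"dx": 0, "dy": 0, "dz": -0.006, "turn": 0, "grip": -1}, {"dx": 0, "dy": 0, "dz": -0.006, "turn": 0, "grip": -1}, {"dx": 0, "dy": 0, "dz": -0.006, "turn": 0, "grip": -1}, {"dx": 0, "dy": 0, "dz": 0.01, "turn": 0, "grip": -1}, {"dx": 0, "dy": 0, "dz": 0.05, "turn": 0, "grip": -1}, {"dx": 0, "dy": -0.03, "dz": 0.09, "turn": 0, "grip": 0}, {"dx": 0.02, "dy": -0.06, "dz": 0.12, "turn": 0, "grip": 0.1}, {"dx": 0.03, "dy": -0.09, "dz": 0.13, "turn": 0, "grip": 0.1}, {"dx": 0.04, "dy": -0.12, "dz": 0.13, "turn": 0, "grip": 0.1}, {"dx": 0.05, "dy": -0.15, "dz": 0.13, "turn": 0, "grip": 0.1}, {"dx": 0.06, "dy": -0.18, "dz": 0.13, "turn": 0, "grip": 0.1}]'

```text
time_s: 6.67
tool_pos: [0.5495, -0.0289, 0.1799]
eef_rot: [3.139, 0.0, 1.444]
ft_force: [0.4, 0.1, 0.7]
width: 0.0469
```

```bash
cat > two.py <<'E'
from ang import *
import sys
n=sys.argv[1]
s=observe();print(s["tool_pos"],s["time_s"],s["ft_force"],s["width"])
d=read_camera("scene");np.savez("s"+n,**d);t=read_camera("top");np.savez("t"+n,**t)
crop(d,180,100,190,150,4,f"pics/s{n}.png");crop(t,180,150,180,120,4,f"pics/t{n}.png")
print("tcp px scene",(proj(d,s["tool_pos"])-(180,100))*4,"top",(proj(t,s["tool_pos"])-(180,150))*4)
E
python3 two.py a
```

```text
[ 0.54947873 -0.02887248  0.17993382] 6.6667 [0.36528262 0.10532363 0.70069051] 0.04685702185259658
tcp px scene [309.15507584 237.79408108] top [405.89864056 298.45965598]
```

View pics/sa.png

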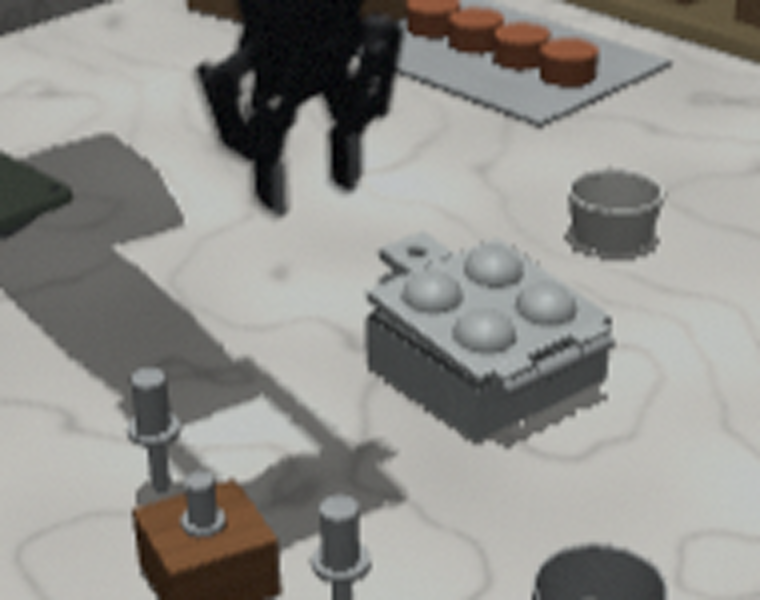

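View pics/ta.png

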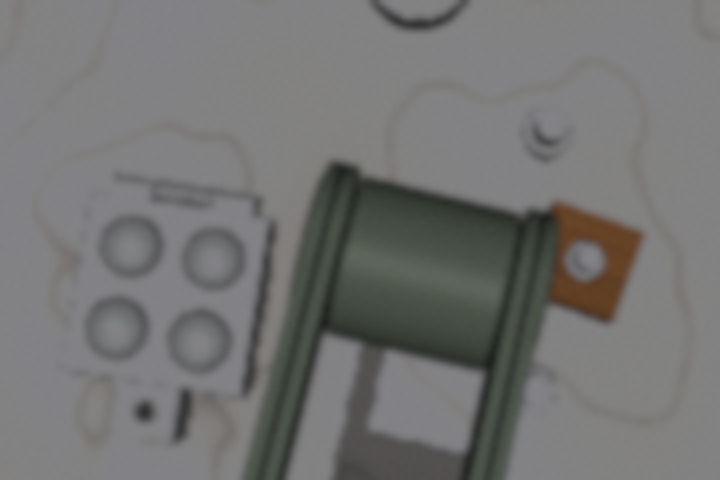

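Run:
```python
from ang import *
d=load("sa");t=load("ta");c=cloud(d)
tp=np.array([0.5495,-0.0289,0.1799])
k=(np.linalg.norm(c[...,:2]-tp[:2],axis=-1)<.07)&(c[...,2]>.1)&(c[...,2]<.3)
p=c[k];b=p[:,2]<p[:,2].min()+.03
print(p[:,2].min(),np.sort(p[:,2])[:30].round(3));
l=p[b]-tp
a=np.radians(82.7);e=np.array([np.cos(a),np.sin(a)]);n=np.array([e[1],-e[0]])
A=l[:,:2]@e;N=l[:,:2]@n
for side in(A>0,A<0): print(side.sum(),A[side].min(),A[side].max(),N[side].min(),N[side].max(),l[side][:,2].min())
# upper lug angle + upper hole
q=hf(c);k=(abs(q[...,1]+.002)<.015)&(q[...,0]<-.145)&(q[...,0]>-.2)&(q[...,2]>.005);print("lug z'",np.median(q[k],0),k.sum())
# pin top in both
for dd,n in((d,"scene"),(t,"top")):
    C=cloud(dd);k=(np.linalg.norm(C[...,:2]-[.584,-.157],axis=-1)<.03)&(C[...,2]>.074);v,u=np.where(k);print(n,k.sum(),u.mean(),v.mean(),onz(dd,u.mean(),v.mean(),.08),C[k].mean(0))
g=cv2.cvtColor(t["image"],cv2.COLOR_BGR2GRAY).astype(float)
vv,uu=np.mgrid[246:260,208:224];w=np.clip(100-g[246:260,208:224],0,None);u=(w*uu).sum()/w.sum();v=(w*vv).sum()/w.sum();print(u,v,onz(t,np.array(u),np.array(v),.069))
```

```text
0.20567003417178442 [0.206 0.206 0.207 0.207 0.207 0.208 0.208 0.209 0.209 0.209 0.209 0.209
 0.21  0.21  0.21  0.21  0.21  0.211 0.211 0.211 0.211 0.212 0.212 0.213
 0.213 0.213 0.213 0.213 0.213 0.214]
94 0.020635098553901013 0.03671224918721062 -0.014879049214835753 0.009806041266109131 0.025770034171784417
85 -0.03926566922696227 -0.024596176664364845 -0.012572859025215752 0.01138838656381406 0.025841246803425477
lug z' [-0.1658447   0.0017373   0.02488089] 56
scene 43 229.4418604651163 220.4418604651163 [ 0.58859571 -0.16289758  0.08      ] [ 0.5878814  -0.16237173  0.07934043]
top 30 326.5 214.33333333333334 [ 0.58543136 -0.15704307  0.08      ] [ 0.58543828 -0.15705125  0.0799166 ]
215.91134020618557 252.62680412371134 [0.46971862 0.15406076 0.069     ]
```

Emit:
move_arm --series '[{"dx": 0.009, "dy": -0.034, "dz": 0, "turn": 0, "grip": 0.1}, {"dx": 0.018, "dy": -0.067, "dz": 0, "turn": 0, "grip": 0.1}, {"dx": 0.027, "dy": -0.1, "dz": 0, "turn": 0, "grip": 0.1}, {"dx": 0.035, "dy": -0.128, "dz": -0.02, "turn": 0, "grip": 0.1}, {"dx": 0.035, "dy": -0.128, "dz": -0.05, "turn": 0, "grip": 0.1}, {"dx": 0.035, "dy": -0.128, "dz": -0.08, "turn": 0, "grip": 0.1}, {"dx": 0.035, "dy": -0.128, "dz": -0.1, "turn": 0, "grip": 0.1}, {"dx": 0.035, "dy": -0.128, "dz": -0.1, "turn": 0, "grip": 0.1}, {"dx": 0.035, "dy": -0.128, "dz": -0.1, "turn": 0, "grip": 0.1}]'

```text
time_s: 7.52
tool_pos: [0.5822, -0.1538, 0.0775]
eef_rot: [-3.138, -0.001, 1.445]
ft_force: [0.1, 0.6, 0.2]
width: 0.047
```

```bash
python3 two.py b
```

```text
[ 0.58224583 -0.15381225  0.07748611] 7.5167 [0.0774834  0.63636755 0.18251863] 0.046968036881660576
tcp px scene [202.93791706 474.15614364] top [580.99889744 261.91107351]
```

View pics/sb.png

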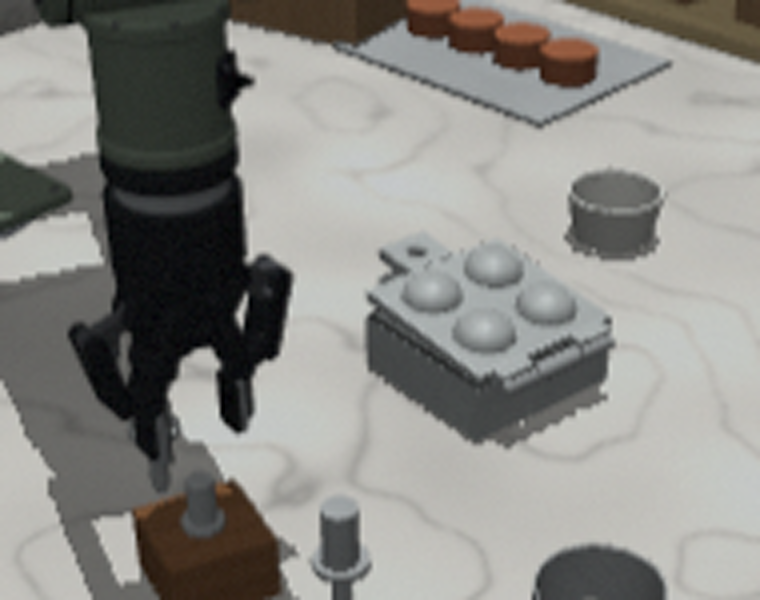

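```bash
cat > tips.py <<'E'
from ang import *
import sys
d=load(sys.argv[1]);c=cloud(d);tp=np.array(eval(sys.argv[2]))
zlo=float(sys.argv[3])
k=(np.linalg.norm(c[...,:2]-tp[:2],axis=-1)<.06)&(c[...,2]>zlo)&(c[...,2]<tp[2]+.06)&(d["image"].max(-1)<60)
l=c[k]-tp
a=np.radians(82.7);e=np.array([np.cos(a),np.sin(a)]);n=np.array([e[1],-e[0]])
A=l[:,:2]@e;N=l[:,:2]@n
for s in(A>0,A<0): print(s.sum(),"jaw",np.percentile(A[s],[2,98]).round(4),"across",np.percentile(N[s],[2,98]).round(4),"zmin",(l[s][:,2].min()+tp[2]).round(4))
E
python3 tips.py sb "[.5822,-.1538,.0775]" .086; python3 -c "
from workcell import *;print(observe()['tool_pos'],observe()['width'])"
```

```text
78 jaw [0.0214 0.0335] across [-0.0122  0.0103] zmin 0.1023
61 jaw [-0.0391 -0.025 ] across [-0.0067  0.0112] zmin 0.1068
[ 0.58496434 -0.15499982  0.08078341] 0.04701101412796987
```

Emit:
move_arm --series '[{"dx": 0, "dy": 0, "dz": -0.02, "turn": 0, "grip": 0.1}, {"dx": 0, "dy": 0, "dz": -0.035, "turn": 0, "grip": 0.1}, {"dx": 0, "dy": 0, "dz": -0.044, "turn": 0, "grip": 0.1}, {"dx": 0, "dy": 0, "dz": -0.044, "turn": 0, "grip": 0.1}, {"dx": 0, "dy": 0, "dz": -0.044, "turn": 0, "grip": 0.1}]' --newtons 50

```text
time_s: 8.03
tool_pos: [0.5843, -0.1551, 0.0361]
eef_rot: [3.14, 0.0, 1.444]
ft_force: [-0.3, -1.0, 0.0]
width: 0.0471
```

```bash
python3 two.py c; python3 tips.py sc "[.585,-.155,.036]" .05
```

```text
[ 0.58434706 -0.15507329  0.03614017] 8.0333 [-0.28768243 -0.95834161  0.03402114] 0.047055394044757684
tcp px scene [208.77904626 528.89297735] top [576.8250402  262.28734601]
71 jaw [0.0206 0.0331] across [-0.0124  0.0089] zmin 0.0623
64 jaw [-0.0394 -0.0017] across [-0.0076  0.0104] zmin 0.0644
```

View pics/sc.png

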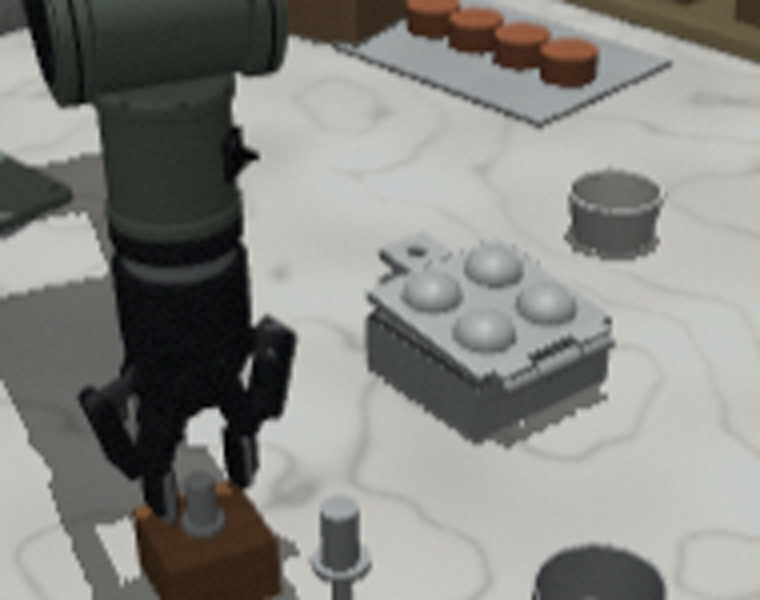

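Emit:
move_arm --series '[{"dx": 0, "dy": 0, "dz": -0.003, "turn": 0, "grip": -0.4}, {"dx": 0, "dy": 0, "dz": -0.003, "turn": 0, "grip": -1}, {"dx": 0, "dy": 0, "dz": -0.003, "turn": 0, "grip": -1}, {"dx": 0, "dy": 0, "dz": -0.003, "turn": 0, "grip": -1}, {"dx": 0, "dy": 0, "dz": -0.003, "turn": 0, "grip": -1}, {"dx": 0, "dy": 0, "dz": -0.003, "turn": 0, "grip": -1}, {"dx": 0, "dy": 0, "dz": -0.003, "turn": 0, "grip": -1}]' --newtons 50

```text
time_s: 8.72
tool_pos: [0.5842, -0.1565, 0.033]
eef_rot: [3.14, 0.002, 1.444]
ft_force: [-1.1, -4.5, 3.5]
width: 0.0166
```

Emit:
move_arm --series '[{"dx": 0, "dy": 0, "dz": 0.015, "turn": 0, "grip": -1}, {"dx": 0, "dy": 0, "dz": 0.03, "turn": 0, "grip": -1}, {"dx": 0, "dy": 0, "dz": 0.05, "turn": 0, "grip": -1}, {"dx": 0, "dy": 0, "dz": 0.075, "turn": 0, "grip": -1}, {"dx": 0, "dy": 0, "dz": 0.1, "turn": 0, "grip": -1}, {"dx": 0, "dy": 0, "dz": 0.1, "turn": 0, "grip": -1}, {"dx": 0, "dy": 0, "dz": 0.1, "turn": 0, "grip": -1}]'

```text
time_s: 9.3
tool_pos: [0.5849, -0.1547, 0.1336]
eef_rot: [3.138, -0.0, 1.444]
ft_force: [0.8, 0.2, -0.6]
width: 0.0161
```

```bash
python3 two.py d
```

```text
[ 0.58490617 -0.15465783  0.13357227] 9.3 [ 0.77366473  0.23212468 -0.64192751] 0.016131526261226388
tcp px scene [197.17114791 401.0572089 ] top [590.9741312  253.36962717]
```

View pics/sd.png

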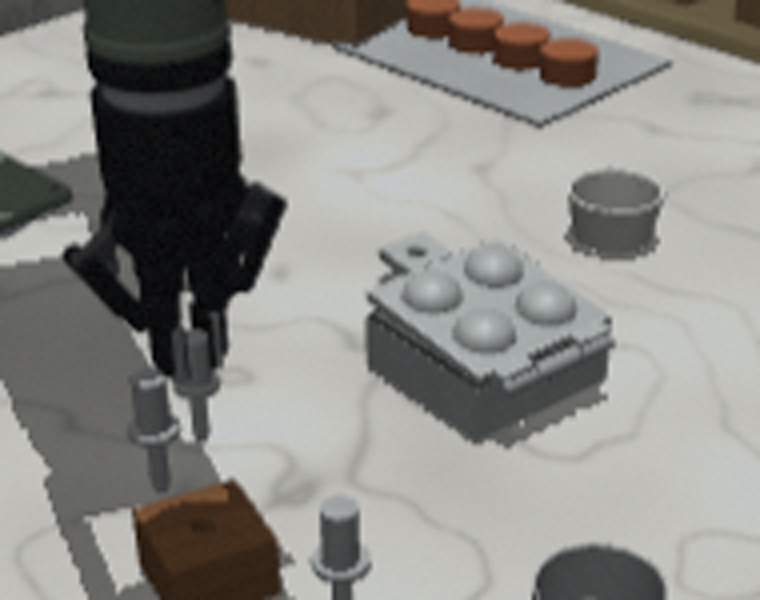

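Emit:
move_arm --series '[{"dx": -0.004, "dy": 0.01, "dz": 0.015, "turn": 0, "grip": -1}, {"dx": -0.012, "dy": 0.035, "dz": 0.03, "turn": 0, "grip": -1}, {"dx": -0.024, "dy": 0.065, "dz": 0.03, "turn": 0, "grip": -1}, {"dx": -0.036, "dy": 0.098, "dz": 0.03, "turn": 0, "grip": -1}, {"dx": -0.05, "dy": 0.132, "dz": 0.03, "turn": 0, "grip": -1}, {"dx": -0.063, "dy": 0.166, "dz": 0.03, "turn": 0, "grip": -1}, {"dx": -0.075, "dy": 0.2, "dz": 0.03, "turn": 0, "grip": -1}, {"dx": -0.088, "dy": 0.234, "dz": 0.03, "turn": 0, "grip": -1}, {"dx": -0.1, "dy": 0.268, "dz": 0.03, "turn": 0, "grip": -1}, {"dx": -0.11, "dy": 0.295, "dz": 0.03, "turn": 0, "grip": -1}, {"dx": -0.116, "dy": 0.309, "dz": 0.015, "turn": 0, "grip": -1}, {"dx": -0.116, "dy": 0.309, "dz": 0, "turn": 0, "grip": -1}]'

```text
time_s: 10.4
tool_pos: [0.4652, 0.1572, 0.1305]
eef_rot: [-3.139, -0.001, 1.448]
ft_force: [0.6, 0.3, -1.3]
width: 0.0164
```

Emit:
move_arm --series '[{"dx": 0, "dy": 0, "dz": 0, "turn": 0, "grip": -1}, {"dx": 0, "dy": 0, "dz": -0.015, "turn": 0, "grip": -1}, {"dx": 0, "dy": 0, "dz": -0.015, "turn": 0, "grip": -1}, {"dx": 0, "dy": 0, "dz": -0.015, "turn": 0, "grip": -1}]'

```text
time_s: 10.73
tool_pos: [0.4663, 0.1535, 0.1158]
eef_rot: [-3.138, 0.001, 1.443]
ft_force: [0.4, 0.0, -0.7]
width: 0.0166
```

```bash
python3 two.py e
python3 - <<'E'
from h import *
d=load("se");crop(d,240,120,90,80,8,"pics/se2.png");t=load("te");crop(t,190,220,60,60,10,"pics/te2.png")
E
```

```text
[0.46627732 0.1534626  0.11578433] 10.7333 [ 0.38032727  0.04045181 -0.73591043] 0.016625822208749304
tcp px scene [414.00166904 192.8376953 ] top [135.77512246 417.05718112]
```

View pics/se2.png

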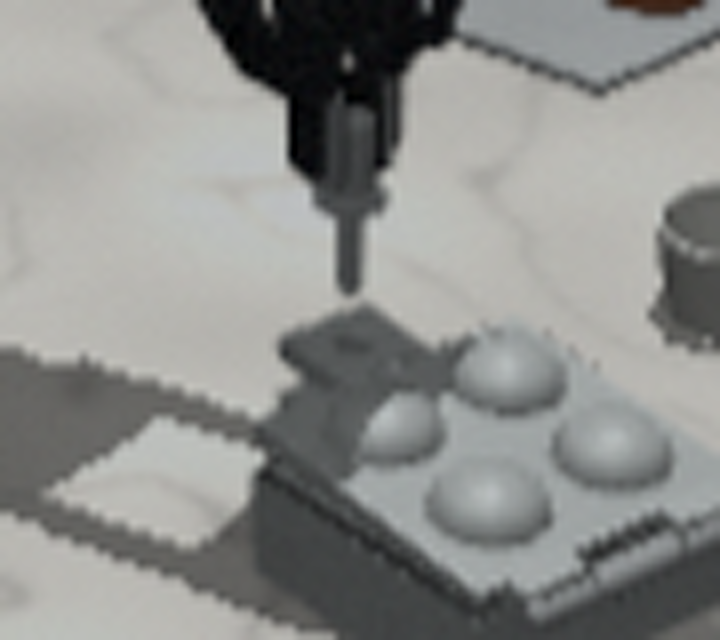

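View pics/te2.png

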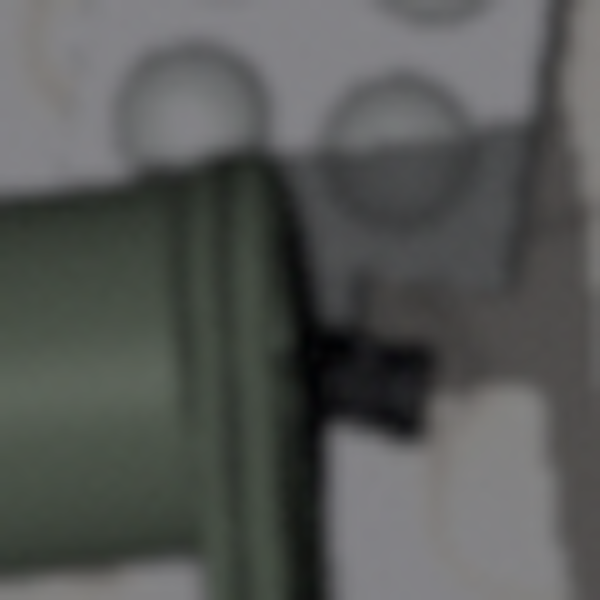

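Run:
```python
from ang import *
d=load("se");g=cv2.cvtColor(d["image"],cv2.COLOR_BGR2GRAY)
print(g[144:170,276:294])
print(observe()["tool_pos"])
p=np.array
for z,n,u,v in((.0898,"foot",283.2,156.),(.0705,"hole",284.2,163.2)): print(n,onz(d,p(u),p(v),z))
# per-row u sensitivity
b=onz(d,p(283.2),p(156.),.0898);print(onz(d,p(284.2),p(156.),.0898)-b,onz(d,p(283.2),p(157.),.0898)-b)
```

```text
[[190 188 184  98  76  69  66  69  68  69  76  85 137 189 189 189 188 186]
 [190 191 184 114  72  75  77  78  77  75  74  78 148 188 189 189 191 190]
 [189 189 189 167 129  87  72  73  71  75 108 117 178 190 191 189 189 188]
 [190 190 190 189 178 158  84  69  70 110 170 173 191 188 190 189 189 190]
 [189 189 190 190 190 184  88  71  74 133 190 189 188 189 191 191 190 189]
 [186 188 189 190 189 184  87  66  74 134 190 190 189 189 188 190 189 188]
 [187 188 188 188 187 181  87  68  75 137 186 188 189 189 189 190 189 189]
 [188 190 190 189 188 181  87  68  77 139 186 186 185 186 187 188 189 189]
 [189 191 189 189 191 182  88  67  74 141 187 187 186 183 182 182 186 186]
 [188 187 190 189 189 183  85  68  76 148 188 188 188 185 181 178 177 181]
 [188 188 188 187 187 181  80  69  76 151 188 189 189 187 184 180 177 177]
 [185 185 187 187 187 181 102  69  76 153 187 187 187 186 185 185 183 181]
 [185 185 185 185 185 183 142  85 112 175 186 186 185 186 187 187 185 183]
 [183 184 185 186 183 184 176 159 165 159 173 185 187 186 186 186 184 184]
 [183 180 183 182 183 181 156 155 134 113 125 159 
[... 338 characters left out ...]
  86  88  85  71  71  70  70  80  90  90  91  89  90  95 123]
 [ 67  72  82  89  88  87  83  83  82  83  87  87  89  88  80  83  86  90]
 [ 83  66  71  79  84  87  87  89  89  89  89  83  92 102  83  85  91  91]
 [151 103  66  69  74  86  90  88  90  89  83  87  92 100  92  91  90  90]
 [176 124  78  69  68  73  81  91  90  91  84  84  86  85  90  90  91  90]
 [131 105  86  83  74  75  83  82  87  86  86  83  84  84  87  83  96  92]
 [ 87  88  90  89  86  87  86  84  88  86  89  87  94 139 135 133 127 103]]
[0.46789214 0.15363364 0.11733642]
foot [0.46624816 0.1521784  0.0898    ]
hole [0.47568174 0.14681388 0.0705    ]
[0.00221285 0.00212225 0.        ] [ 0.00447543 -0.00464549  0.        ]
```

Emit:
move_arm --series '[{"dx": 0, "dy": 0, "dz": -0.01, "turn": 0, "grip": -1}, {"dx": 0, "dy": 0, "dz": -0.017, "turn": 0, "grip": -1}, {"dx": 0, "dy": 0, "dz": -0.017, "turn": 0, "grip": -1}, {"dx": 0, "dy": 0, "dz": -0.017, "turn": 0, "grip": -1}, {"dx": 0, "dy": 0, "dz": -0.017, "turn": 0, "grip": -1}]'

```text
time_s: 11.25
tool_pos: [0.4676, 0.1539, 0.1]
eef_rot: [-3.141, 0.0, 1.444]
ft_force: [-0.4, 0.1, -0.4]
width: 0.0165
```

```bash
python3 two.py f
python3 - <<'E'
from ang import *
d=load("sf");crop(d,262,135,50,50,12,"pics/sf2.png")
g=cv2.cvtColor(d["image"],cv2.COLOR_BGR2GRAY);print(g[150:172,274:298]);print(d["range_z"][150:172,274:298].round(3)[:, 2:18])
E
```

```text
[0.46759365 0.15394852 0.09998604] 11.25 [-0.36597318  0.10364156 -0.39171621] 0.016457663824782847
tcp px scene [415.67905216 211.88089606] top [138.09358282 414.55987236]
[[189 189 187 188 188 170  99  72  74  76  78  75  74  74 120 189 189 189
  190 189 189 189 189 187]
 [190 190 190 191 190 187 163 130  87  71  71  73 110 132 167 185 187 188
  189 190 190 187 190 187]
 [190 189 190 188 190 190 189 175 131  69  69  85 170 178 186 183 182 183
  187 188 188 187 187 188]
 [188 190 188 188 189 191 189 184 149  69  67  89 190 189 188 187 182 178
  179 182 184 185 186 186]
 [188 188 189 187 189 186 188 185 148  69  67  87 187 189 188 187 186 180
  178 175 177 180 184 184]
 [185 186 188 187 186 186 187 184 148  68  69  99 186 189 188 188 184 185
  184 180 178 178 181 182]
 [184 185 186 187 186 186 185 183 147  69  70 104 186 187 186 188 186 186
  186 184 182 178 178 179]
 [184 184 183 184 184 184 184 182 148  68  67  92 172 185 185 186 186 185
  184 184 183 183 180 179]
 [183 181 182 182 182 182 184 182 133  68  69  73 124 160 184 183 183 186
  184 185 183 183 184 181]
 [181 181 182 182 
[... 2816 characters left out ...]
1 1.188 1.184 1.181 1.178 1.179 1.176 1.181 1.179 1.18  1.179 1.182
  1.181 1.179 1.174 1.182]
 [1.312 1.308 1.186 1.185 1.177 1.175 1.175 1.176 1.176 1.174 1.171 1.173
  1.178 1.177 1.175 1.18 ]
 [1.304 1.303 1.212 1.186 1.177 1.174 1.173 1.171 1.168 1.168 1.169 1.168
  1.176 1.171 1.175 1.174]
 [1.208 1.208 1.21  1.211 1.18  1.169 1.164 1.169 1.144 1.139 1.141 1.14
  1.139 1.14  1.142 1.143]
 [1.201 1.212 1.161 1.159 1.16  1.158 1.148 1.14  1.141 1.135 1.135 1.136
  1.134 1.135 1.139 1.135]
 [1.156 1.158 1.162 1.157 1.157 1.141 1.142 1.134 1.138 1.133 1.13  1.136
  1.128 1.133 1.133 1.133]
 [1.154 1.155 1.153 1.156 1.154 1.132 1.136 1.135 1.131 1.132 1.13  1.126
  1.127 1.127 1.134 1.129]]
```

View pics/sf2.png

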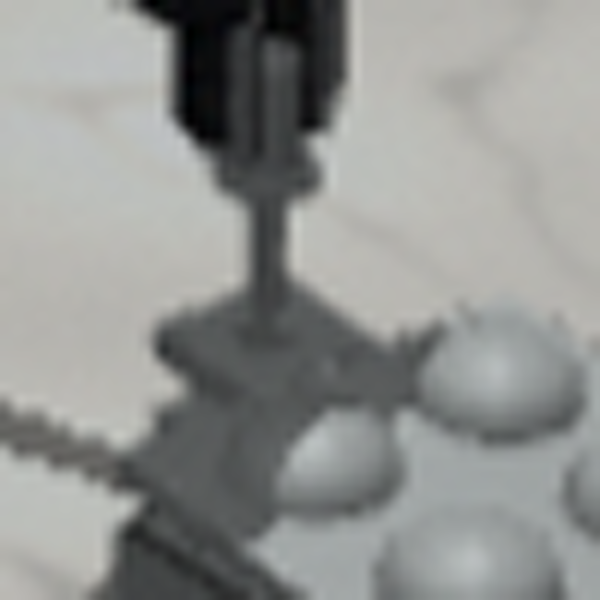

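Emit:
move_arm --series '[{"dx": 0.002, "dy": -0.002, "dz": 0, "turn": 0, "grip": -1}, {"dx": 0.002, "dy": -0.002, "dz": -0.003, "turn": 0, "grip": -1}, {"dx": 0.002, "dy": -0.002, "dz": -0.006, "turn": 0, "grip": -1}, {"dx": 0.002, "dy": -0.002, "dz": -0.009, "turn": 0, "grip": -1}, {"dx": 0.002, "dy": -0.002, "dz": -0.012, "turn": 0, "grip": -1}, {"dx": 0.002, "dy": -0.002, "dz": -0.012, "turn": 0, "grip": -1}]'

```text
time_s: 11.85
tool_pos: [0.4688, 0.1522, 0.0872]
eef_rot: [-3.14, -0.0, 1.444]
ft_force: [-0.9, 1.5, -0.1]
width: 0.0163
```

```bash
python3 two.py g
python3 - <<'E'
from ang import *
d=load("sg");crop(d,262,135,50,50,12,"pics/sg2.png")
print(observe()["wrist_torque"])
E
```

```text
[0.46884724 0.15216081 0.08715118] 11.85 [-0.88395117  1.52675696 -0.06510277] 0.016340538870388718
tcp px scene [415.22609915 228.19900745] top [143.06271889 412.38444816]
[ 0.21306891  0.20871034 -0.02337365]
```

View pics/sg2.png

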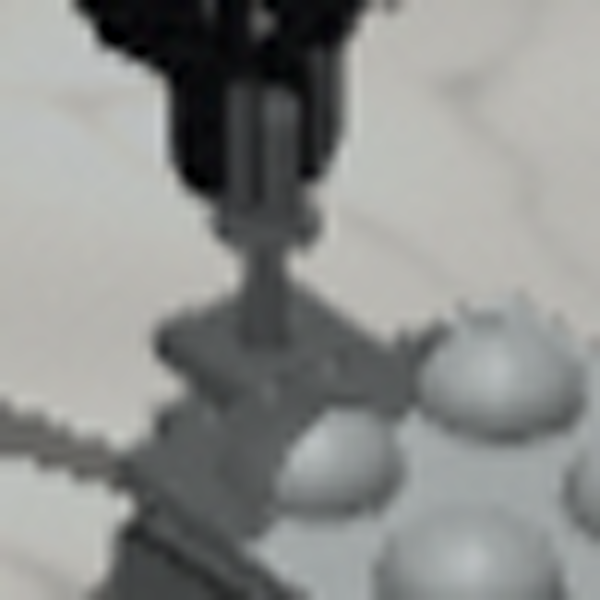

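Emit:
move_arm --series '[{"dx": -0.0005, "dy": 0.0005, "dz": -0.004, "turn": 0, "grip": -1}, {"dx": -0.0005, "dy": 0.0005, "dz": -0.008, "turn": 0, "grip": -1}, {"dx": -0.0005, "dy": 0.0005, "dz": -0.012, "turn": 0, "grip": -1}, {"dx": -0.0005, "dy": 0.0005, "dz": -0.016, "turn": 0, "grip": -1}, {"dx": -0.0005, "dy": 0.0005, "dz": -0.02, "turn": 0, "grip": -1}, {"dx": -0.0005, "dy": 0.0005, "dz": -0.024, "turn": 0, "grip": -1}, {"dx": -0.0005, "dy": 0.0005, "dz": -0.024, "turn": 0, "grip": -1}]'

```text
time_s: 12.53
tool_pos: [0.4682, 0.1525, 0.0629]
eef_rot: [-3.14, 0.0, 1.444]
ft_force: [-0.3, 0.7, -1.9]
width: 0.0161
```

```bash
python3 two.py i
python3 - <<'E'
from ang import *
d=load("si");crop(d,262,135,50,50,12,"pics/si2.png")
E
```

```text
[0.46824666 0.15251207 0.06291693] 12.5333 [-0.27762599  0.67066858 -1.91838001] 0.016121066399614067
tcp px scene [414.95556741 255.57754969] top [146.82144863 412.44560299]
```

View pics/si2.png

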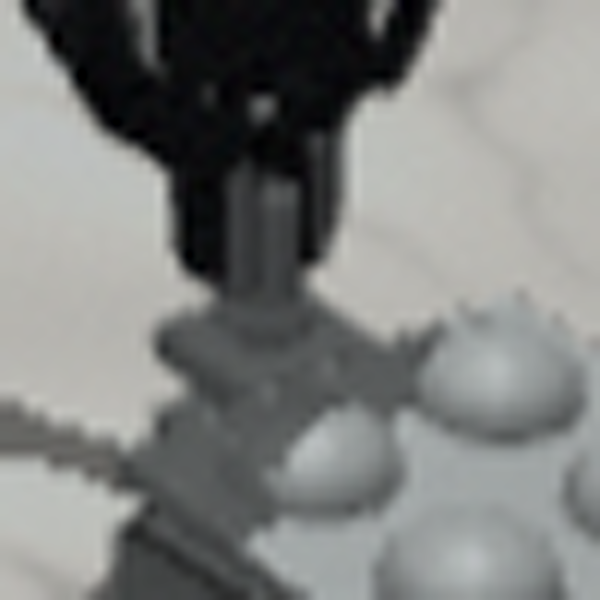

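Emit:
move_arm --series '[{"dx": 0, "dy": 0, "dz": -0.003, "turn": 0, "grip": -1}, {"dx": 0, "dy": 0, "dz": -0.006, "turn": 0, "grip": -1}, {"dx": 0, "dy": 0, "dz": -0.009, "turn": 0, "grip": -1}, {"dx": 0, "dy": 0, "dz": -0.012, "turn": 0, "grip": -1}, {"dx": 0, "dy": 0, "dz": -0.015, "turn": 0, "grip": -1}, {"dx": 0, "dy": 0, "dz": -0.018, "turn": 0, "grip": -1}, {"dx": 0, "dy": 0, "dz": -0.018, "turn": 0, "grip": -1}, {"dx": 0, "dy": 0, "dz": -0.018, "turn": 0, "grip": -1}]' --newtons 70

```text
time_s: 13.3
tool_pos: [0.4686, 0.1527, 0.046]
eef_rot: [-3.14, -0.0, 1.444]
ft_force: [-5.7, 2.1, 4.8]
width: 0.0162
```

```bash
python3 two.py j
python3 - <<'E'
from ang import *
d=load("sj");crop(d,262,135,50,50,12,"pics/sj2.png")
E
```

```text
[0.46861397 0.15268048 0.04595979] 13.3 [-5.72595028  2.08856267  4.84118465] 0.016155957175745975
tcp px scene [415.4272343  274.72209012] top [149.51544264 411.39433341]
```

View pics/sj2.png

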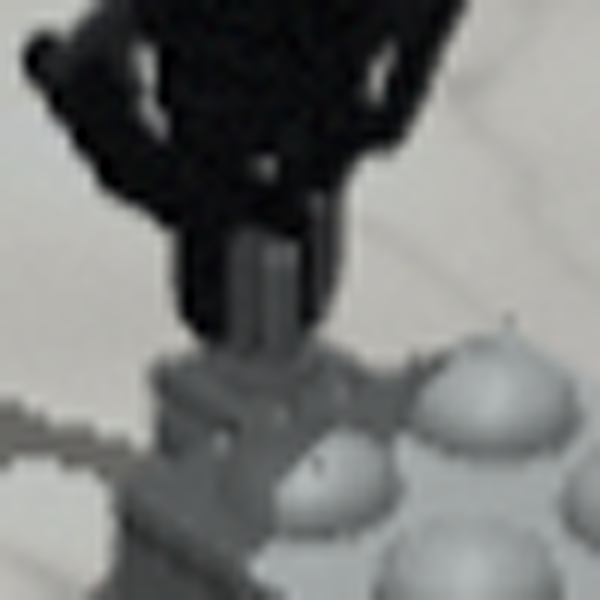

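Emit:
move_arm --series '[{"dx": -0.0015, "dy": 0.0005, "dz": 0, "turn": 0, "grip": -1}, {"dx": -0.0015, "dy": 0.0005, "dz": -0.002, "turn": 0, "grip": -1}, {"dx": -0.0015, "dy": 0.0005, "dz": -0.004, "turn": 0, "grip": -1}, {"dx": -0.0015, "dy": 0.0005, "dz": -0.004, "turn": 0, "grip": -1}, {"dx": -0.0015, "dy": 0.0005, "dz": -0.004, "turn": 0, "grip": -1}]'

```text
time_s: 13.82
tool_pos: [0.4683, 0.1528, 0.0435]
eef_rot: [3.14, 0.0, 1.444]
ft_force: [-5.6, 0.2, 13.0]
width: 0.0156
```

```bash
python3 two.py k
```

```text
[0.46830713 0.15279684 0.04347258] 13.8167 [-5.5523734   0.1936186  12.98870875] 0.01556883441643552
tcp px scene [415.24481695 277.30186081] top [149.76186558 411.74008927]
```

Emit:
move_arm --series '[{"dx": -0.001, "dy": 0, "dz": -0.003, "turn": 0, "grip": -1}, {"dx": -0.001, "dy": 0, "dz": -0.005, "turn": 0, "grip": -1}, {"dx": -0.001, "dy": 0, "dz": -0.005, "turn": 0, "grip": -1}, {"dx": -0.001, "dy": 0, "dz": -0.005, "turn": 0, "grip": -1}, {"dx": -0.001, "dy": 0, "dz": -0.005, "turn": 0, "grip": -1}, {"dx": -0.001, "dy": 0, "dz": -0.005, "turn": 0, "grip": -1}]'

```text
time_s: 14.42
tool_pos: [0.4684, 0.153, 0.0421]
eef_rot: [3.139, 0.0, 1.445]
ft_force: [-14.8, -1.4, 34.4]
width: 0.016
```

```bash
python3 two.py l
python3 - <<'E'
from ang import *
d=load("sl");crop(d,255,135,75,62,10,"pics/sl2.png")
q=hf(cloud(d))
# plate tilt: flat strip between domes y'~0
k=(abs(q[...,1]+.003)<.005)&(q[...,2]>.005)&(q[...,2]<.03)&(q[...,0]<-.01)&(q[...,0]>-.128)
f=np.polyfit(q[k][:,0],q[k][:,2],1);print("slope",f,k.sum())
k=(abs(q[...,1])<.02)&(q[...,0]<-.142)&(q[...,0]>-.182)&(q[...,2]>.003)&(q[...,2]<.02);print(np.median(q[k],0),k.sum())
E
```

```text
[0.46836837 0.15295375 0.04206258] 14.4167 [-14.77106829  -1.40702357  34.40172797] 0.016006980289523822
tcp px scene [415.43826357 278.82342471] top [149.78616657 411.60642379]
slope [0.00354716 0.01170772] 59
[-0.15111327 -0.00584285  0.01155598] 56
```

View pics/sl2.png

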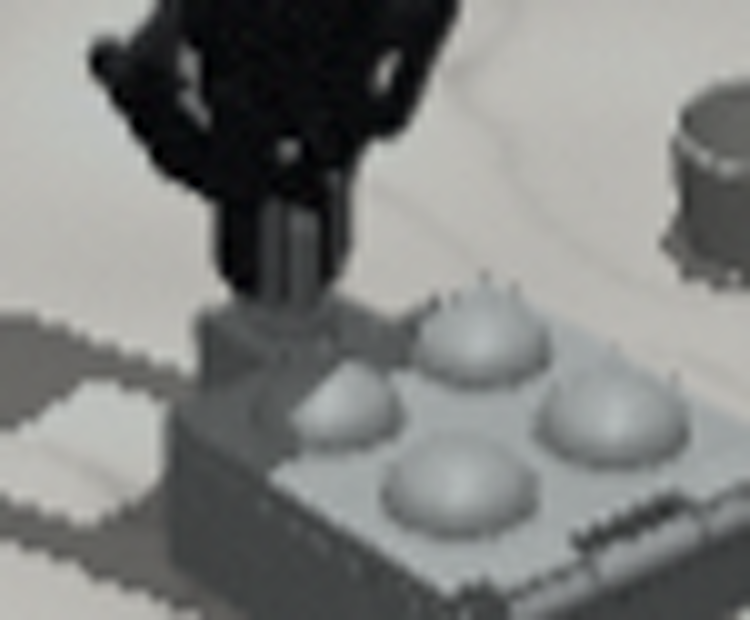

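Emit:
move_arm --series '[{"dx": -0.0015, "dy": 0, "dz": 0.001, "turn": 0, "grip": -1}, {"dx": -0.0015, "dy": 0, "dz": 0.001, "turn": 0, "grip": -1}, {"dx": -0.0015, "dy": 0, "dz": 0.001, "turn": 0, "grip": -1}, {"dx": -0.0015, "dy": 0, "dz": 0.001, "turn": 0, "grip": -1}, {"dx": -0.0015, "dy": 0, "dz": 0.001, "turn": 0, "grip": -1}, {"dx": -0.0015, "dy": 0, "dz": 0.001, "turn": 0, "grip": -1}]'

```text
time_s: 15.02
tool_pos: [0.4684, 0.1529, 0.0426]
eef_rot: [3.136, -0.0, 1.445]
ft_force: [-10.0, -1.8, 27.0]
width: 0.0159
```

```bash
python3 two.py m
python3 - <<'E'
from ang import *
d=load("sm");crop(d,240,100,100,90,7,"pics/sm2.png")
q=hf(cloud(d))
k=(abs(q[...,1]+.003)<.005)&(q[...,2]>.005)&(q[...,2]<.03)&(q[...,0]<-.01)&(q[...,0]>-.128)
print("slope",np.polyfit(q[k][:,0],q[k][:,2],1),k.sum())
k=(abs(q[...,1])<.02)&(q[...,0]<-.142)&(q[...,0]>-.182)&(q[...,2]>.003)&(q[...,2]<.02);print(np.median(q[k],0),k.sum())
print(observe()["ft_force"],observe()["tool_pos"])
E
```

```text
[0.46836634 0.15291627 0.04258592] 15.0167 [-10.00767864  -1.82660657  26.97575331] 0.015884455990730257
tcp px scene [415.40389407 278.25852683] top [149.74938942 411.62660499]
slope [-0.01119715  0.01081407] 65
[-0.15145363 -0.00952734  0.01207515] 59
[-9.61761764 -0.9404789  26.86294286] [0.46836484 0.15290048 0.04259934]
```

View pics/sm2.png

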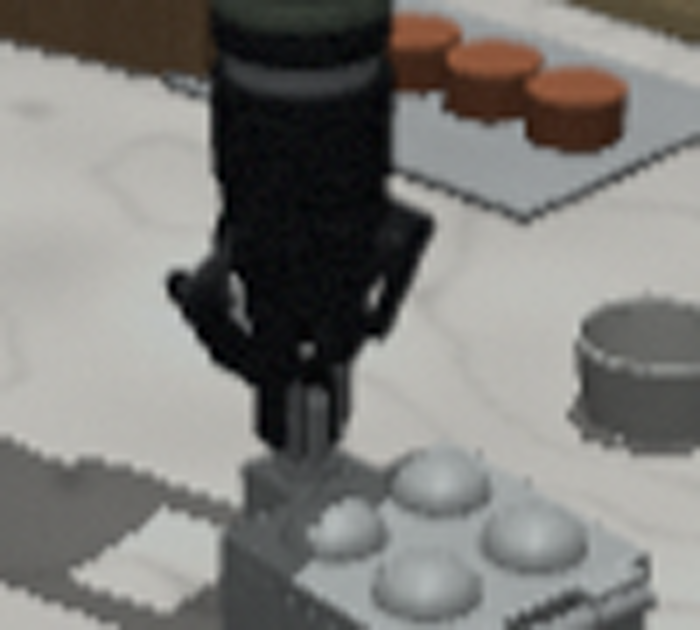

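```bash
python3 -c "
from workcell import *
print(finish_job());s=observe();print(s['time_s'],s['tool_pos'],s['ft_force'])"
```

```text
the job is handed in; nothing more can be done
None
the job is handed in; nothing more can be done
```

The mould is folded shut and locked: I put the smallest pin, the one in the stand, through both lugs. I handed the job in at about 15 s with the arm still gripping the pin and pressing it down.

**Fold:** On the first push the fingertips slipped past the end of the lug. I repositioned behind the lug and the second push folded the half down.

**Last checks:**
- **Seal:** The upper lug's outer face measured about 12 mm above the parting plane (11 mm when fully shut), with the plate level to within about 0.01 rad.
- **Pin depth:** The foot is about 27–28 mm below the lower lug's top. I worked this out from the arm's height, assuming the pin hardly slipped in the grip.
- **Force:** The arm presses down with about 27 N.
- **Tilt:** The pin looked upright in the picture; I did not measure its tilt.
- **Bystanders:** The cake ring, ramekin and jar were never touched as far as I know, but I did not measure their positions at the end.

**Disagreements:**
- **Fingertips:** They sat about 19 mm higher than the reported tool position, which caused the first slip. I corrected for this from the camera depth readings.
- **Cameras:** The two cameras disagreed by about 4 mm across the lug hole, so I aimed between them and the pin went in with little force.
- **Side load:** A sideways force of about 10 N on the wrist remained at the end. I put it down to the pin bearing on the hole wall.

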